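# Stand the fallen sample bottle under the stand's cover

### The arm

A 7-joint arm with a two-finger parallel gripper is mounted at the origin on the work surface. World frame = base frame: x ahead of the robot, y to its left, z up, the work surface at z = 0. Lengths are in m, angles in rad, forces in N, time in s.
With the tool pointing down it reaches from about 0.4 to 0.925 m from the base axis. Payload 4.1 kg.
Tool frame: the origin (TCP) lies on the centre line of the jaws, within the pads' length; the fingertips stand 19 mm ahead of it and the grasp point (between the pads) is the TCP; z points along the fingers, y is the direction in which the jaws open and shut (so a half turn about z gives the same grasp; the last joint's range is limited). The gripper opens to 85 mm and grips with 20 to 120 N. Pads are 22 mm wide; open, the fingers measure 114 mm over their backs; the gripper's body (76 mm by 85 mm) begins 54 mm behind the grasp point. The pads swing forward as they close: fully open they stand 13 mm farther back than shut.
Start: joints at [-1.364, 0.398, 0.045, 1.537, -0.019, 1.207, -0.051], TCP at [0.196, 0.62, 0.215] pointing down, gripper open.
Joint ranges: [-2.82, 2.82], [-0.49, 2.23], [-1.37, 1.46], [0, 2.46], [-1.36, 4.5], [0.23, 2], [-2.94, 2.94]. Speed limits (rad/s): [2.57, 2.57, 3.14, 3.14, 3.14, 3.14, 3.14].

### API

Orientations are given as a unit quaternion [x, y, z, w].
In Python, from bench import get_obs, read_camera, close_job gives the robot as it stands.
- The arm moves only by the tool send_rows, never from a script. Its arguments are lists of equal length, an entry for each row: "gripper": the closure, from -1 (fully open) to 1 (shut); "xyz": the shift along the tool's x, y, z in mm, a list of three; "spin": the turn about the tool's z in rad. In form: {"gripper": [gripper, ...], "xyz": [[tx, ty, tz], ...], "spin": [spin, ...]}. A call has 1 to 12 rows; each row is the pose to reach, as a shift and turn from the pose commanded when the call began, along the tool's axes at that moment; what a row does not reach only later rows make up. A row lasts 1/12 s, in which the tool goes at most 41.7 mm and 7.16 degrees, less where a joint would pass 70% of its speed; a pose out of reach is approached as far as the arm can. A call with a gripper value outside its range is refused whole. The fingers move at their own pace and stop on an object; "newtons" is the grip in N (left out, the last holds). Time passes only in rows, so rows that repeat a pose let the fingers close. It gives the time, the measured TCP pose, the force and the opening at its end, in the units of the state.
- get_obs(): the state, without advancing time (a new reading comes with each control period).
- read_camera(name): name is "scene" or "top"; returns a dict with "color" (384x512x3 uint8, red, green, blue), "depth" (384x512 float32, m along the optical axis (not along the pixel's ray), 0 where there is no reading), "K" (3x3 intrinsics, pixels), "camera_from_world" (4x4, takes a point from world to camera coordinates). Camera axes: x right, y down, z forward; pixel columns grow to the right and rows downward; lengths in m; the calibration is good to about 2 mm. A picture is of the moment at which its call begins.
- close_job(): hands the job in, once; it reports no verdict.
The state is a dict: "clock": time; "joints": joint angles; "dq": joint speeds; "tau": joint torques, N m; "eef_pos": TCP position; "tcp_rot": TCP orientation; "force": force on the tool from outside, world axes, zero at the start; "torque": the same for the moment, N m; "gripper_width": finger opening in m.
Only numpy, scipy, OpenCV 4.12 (cv2) and the standard library are available. Lean on these libraries where they do the work, as an engineer would, in place of code of your own. Each camera call takes 0.05 s, during which the arm holds its last target.

### The job

A small square white sample bottle has toppled over on the grey bench mat. Stand it upright, cap up, on the round rubber pad of the sample stand, setting it down gently and letting go of it while the stand's white cover is still open; then fold the cover forward over the bottle until it is in line with the two sloping side arms (leaning 40 degrees from upright) and leave it there. Leave the other things on the bench where they are.

Things in the scene. Friction and masses are not known exactly. Their poses are not given: they have to be found in the camera images.
- bottle: the toppled sample bottle, white plastic, grey screw cap, 100 mm long. Square body 44 x 44 mm over the lowest 66 mm, then a round neck; round cap 30 mm in diameter, 18 mm high. Origin on its axis at mid-length, 50 mm from the foot; z points from foot to cap (level at the start), x and y across the flats. 0.07 to 0.16 kg. Lies flat on the mat, cap away from the robot or sideways.
- stand: sample stand, fixed, on either side of the bench: grey base plate 190 x 220 x 8 mm (x -90 to +100 mm, y +-110 mm from the origin), back wall 56 mm high, 8 mm thick, 170 mm wide at x = +85 mm with the cover hinged on top; front and sides open but for two slim side arms. Origin on the bench under the pad's centre; +x points from the open front to the wall, z up.
- pad (a point): centre of the top of the round black rubber pad, 64 mm in diameter, on the stand's base plate, 10 mm above the bench, 85 mm in front of the hinge line; axes as the stand's.
- cover_hinge (a point): middle of the cover's hinge line, 60 mm above the bench; axes as the stand's, hinge line along y. Two fixed steel side arms (8 mm thick, 10 mm wide, at y = +-92 mm) rise from the hinge line to 90 mm from it, leaning 0.70 rad (40 degrees) forward (to -x): they show where the cover should be set.
- cover_edge (a point): middle of the cover's free edge. The cover is a stiff flat white panel 160 mm wide (along the hinge), 8 mm thick, its free edge 150 mm from the hinge line. z points in the panel from hinge to free edge, x is the panel's normal (towards the back), y along the hinge.
- cover (a joint): angle of the cover, rad: 0 upright, growing as it folds forward over the pad (to the stand's -x); 0.70 is in line with the side arms. Starts leaning back, -0.38 to -0.12; turns from -0.6 to 1.25, no stop or catch at 0.70; a stiff hinge (0.25 N m) holds it where it is left. At 0.70 it clears the bottle standing on the pad by over 10 mm.
- mat: grey bench mat, 220 x 220 x 3 mm, fixed flat on the bench; origin under its centre. The toppled bottle lies about its middle.
- jar: bystander: squat amber jar with black cap, 46 mm in diameter, 45 mm high, standing on the mat; origin at the centre of its underside.
- dish: bystander: small white bowl, 60 mm in diameter, 22 mm high, on the mat; origin at the centre of its underside.
- tall_bottle: bystander: amber bottle, 52 mm in diameter, 125 mm high, standing by the mat on the robot's side; origin at the centre of its underside.
- wash_bottle: bystander: white plastic bottle, 60 mm in diameter, 112 mm high, standing between the mat and the stand; origin at the centre of its underside.
- beaker: bystander: glass beaker, 68 mm in diameter, 75 mm high, standing behind the stand; origin at the centre of its underside.
- slide_box: bystander: small closed cardboard box, 45 x 80 x 28 mm, in front of the stand; origin at the centre of its underside.
Mind the look-alikes: they are no part of the job. What is shaped like the bottle but pink or yellow is not meant.

How it is judged:
On the way, in this order (a step that is already met when the one before it is completed fails the run):
1. the bottle stands upright on the pad, let go, with the cover still open (horizontal distance between bottle and pad below 0.02 m and angle between bottle's own z axis and vertical below 0.1 rad and z of bottle in the frame of pad between 0.044 and 0.056 m and value of joint cover below 0.2 rad and contact force between the fingers and bottle below 0.1 N), for 0.2 s.
2. the cover is folded forward in line with the side arms (value of joint cover between 0.6 and 0.8 rad), for 0.2 s.
At the end, for the whole second after the job is handed in: the bottle stands upright, cap up (within 0.1 rad), on the pad, its axis within 20 mm of the pad's centre; the cover leans forward 0.70 rad within 0.10 rad; both released and at rest (all of step 2 and horizontal distance between bottle and pad below 0.02 m and angle between bottle's own z axis and vertical below 0.1 rad and z of bottle in the frame of pad between 0.044 and 0.056 m and linear speed of bottle below 0.02 m/s and velocity of joint cover between -0.05 and 0.05 rad/s); the robot touches nothing.
It fails at once if a bystander is shifted more than 25 mm or tipped (distance of any of jar, dish, tall_bottle, wash_bottle, beaker, slide_box from where it was at the start of the episode above 0.025 m or angle between any of jar, dish, tall_bottle, wash_bottle, beaker, slide_box's own z axis and vertical above 0.35 rad).
It fails at once if the bottle is dropped or rammed on the stand (more than 30 N) (contact force between bottle and stand above 30 N).
It also fails if it takes over 72 s, if anything falls off the work surface, if the arm or the gripper's body presses on something with over 40 N, if the wrist force passes 120 N, or if a joint passes its speed limit or range.

## Working session

There is one attempt and no reset: what is moved stays moved. The work goes in short steps, Python scripts to look and compute and a tool call to move; the robot and the scene stay as the last step left them, time stands still between calls to the robot, and variables do not carry over. Pictures are saved under pics/ and viewed, and the job is handed in when it is done.

Besides the shell and the picture viewer there is one more tool, called as name(argument=value, ...) on one line, values as JSON. send_rows: Moves the arm, as the interface text tells. Its arguments: {"type":"object","properties":{"gripper":{"type":"array","items":{"type":"number"}},"xyz":{"type":"array","items":{"type":"array","items":{"type":"number"}}},"spin":{"type":"array","items":{"type":"number"}},"newtons":{"type":"number"}},"required":["gripper","xyz","spin"]}

```bash
mkdir -p pics; ls; python3 - <<'E'
from bench import *
import cv2
print(get_obs())
for n in("scene","top"):
    c=read_camera(n); cv2.imwrite(f"pics/{n}0.png",cv2.resize(c["color"][:,:,::-1],(800,600)))
    print(n,c["K"],c["camera_from_world"])
E
```

```text
pics
{'clock': 0.0, 'joints': array([-1.36399142,  0.39920223,  0.04500421,  1.53788056, -0.0187267 ,
        1.20689946, -0.05064348]), 'dq': array([ 3.97886486e-04,  2.69723998e-03, -8.68885496e-04,  7.47852140e-04,
       -1.16971114e-03,  1.03412146e-03, -6.14594059e-05]), 'tau': array([ 4.81596987e-05, -4.75130904e+01,  1.36502668e+00, -2.54209954e+01,
        1.17189484e-02,  9.83843958e-03, -2.59953373e-05]), 'eef_pos': array([0.19544431, 0.61921998, 0.21405602]), 'tcp_rot': array([ 1.52215175e-01,  9.88346888e-01, -9.79058777e-04, -1.00250925e-04]), 'force': array([-0.47855441,  0.42162668, -0.32451354]), 'torque': array([ 0.03717632, -0.03514719, -0.04800277]), 'gripper_width': 0.08519937173121538}
scene [[376.20474872   0.         256.46413723]
 [  0.         376.20474872 188.80539963]
 [  0.           0.           1.        ]] [[ 0.20161477  0.9793513   0.01491725 -0.04355466]
 [ 0.52641874 -0.09550305 -0.84484464 -0.16488621]
 [-0.82597505  0.17818588 -0.5348037   1.503164  ]
 [ 0.          0.          0.          1.        ]]
top [[376.60218875   0.         262.95477266]
 [  0.         376.60218875 188.76179299]
 [  0.           0.           1.        ]] [[-1.37098391e-03 -9.99862169e-01  1.65458053e-02 -5.43980910e-02]
 [-9.98840000e-01  5.72808644e-04 -4.81489937e-02  5.21408113e-01]
 [ 4.81328797e-02 -1.65926237e-02 -9.98703114e-01  1.11014731e+00]
 [ 0.00000000e+00  0.00000000e+00  0.00000000e+00  1.00000000e+00]]
```

View pics/scene0.png

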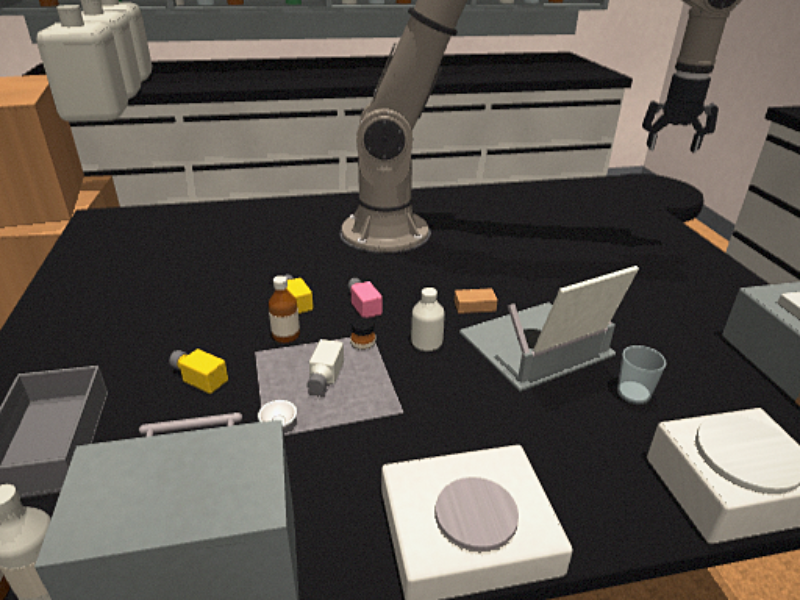

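View pics/top0.png

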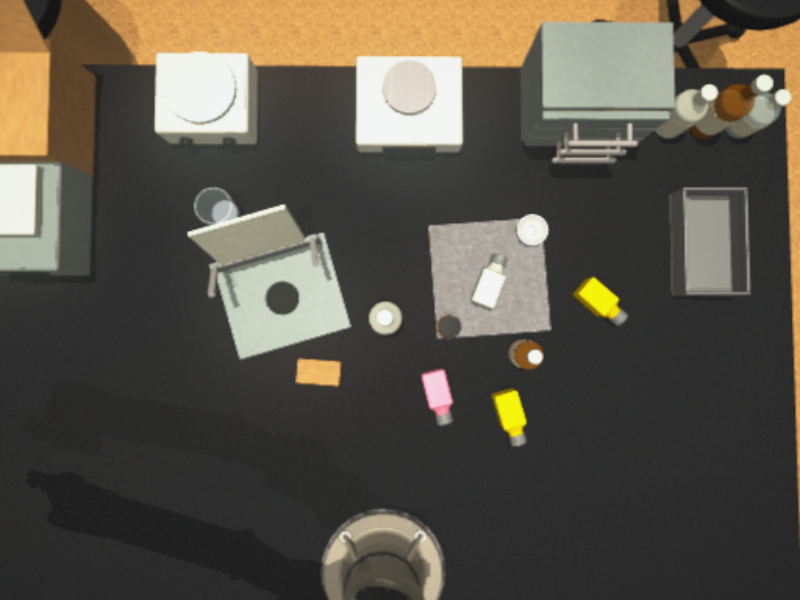

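```bash
cat > h.py <<'E'
from bench import *
import numpy as np, cv2
def snap(n):
    return read_camera(n)
def pts(c):
    K=c["K"];d=c["depth"];v,u=np.mgrid[:384,:512]
    P=np.stack([(u-K[0,2])/K[0,0]*d,(v-K[1,2])/K[1,1]*d,d],-1)
    T=np.linalg.inv(c["camera_from_world"]); return P@T[:3,:3].T+T[:3,3]
def crop(c,u0,v0,u1,v1,s,name):
    cv2.imwrite("pics/"+name,cv2.resize(c["color"][v0:v1,u0:u1,::-1],None,fx=s,fy=s,interpolation=cv2.INTER_CUBIC))
E
python3 - <<'E'
from h import *
c=snap("top");P=pts(c)
crop(c,260,130,380,230,6,"a.png"); crop(c,110,115,240,240,4.6,"b.png")
# white bottle points
for (x,y) in [(490,280),(485,300),(498,260),(480,335-20),(283,297),(385,318),(527,355),(449,325),(532,230),(318,372),(215,205),(240,330),(240,357),(349,325)]:
    u,v=round(x*.64),round(y*.64); print((x,y),P[v,u].round(3))
np.save("P.npy",P);np.save("C.npy",c["color"])
E
```

```text
(490, 280) [ 0.548 -0.203  0.047]
(485, 300) [ 0.51 -0.19  0.05]
(498, 260) [ 0.587 -0.219  0.04 ]
(480, 315) [ 0.467 -0.036  1.135]
(283, 297) [0.518 0.189 0.011]
(385, 318) [ 0.475 -0.007  0.113]
(527, 355) [ 0.413 -0.253  0.12 ]
(449, 325) [ 0.464 -0.124  0.047]
(532, 230) [ 0.648 -0.289  0.005]
(318, 372) [0.377 0.117 0.029]
(215, 205) [0.696 0.321 0.003]
(240, 330) [0.456 0.269 0.008]
(240, 357) [0.405 0.269 0.007]
(349, 325) [0.464 0.065 0.002]
```

View pics/a.png

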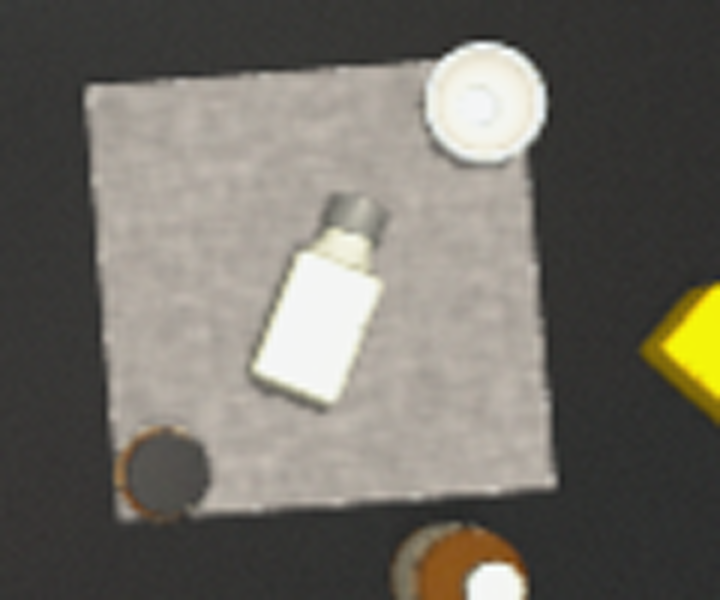

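View pics/b.png

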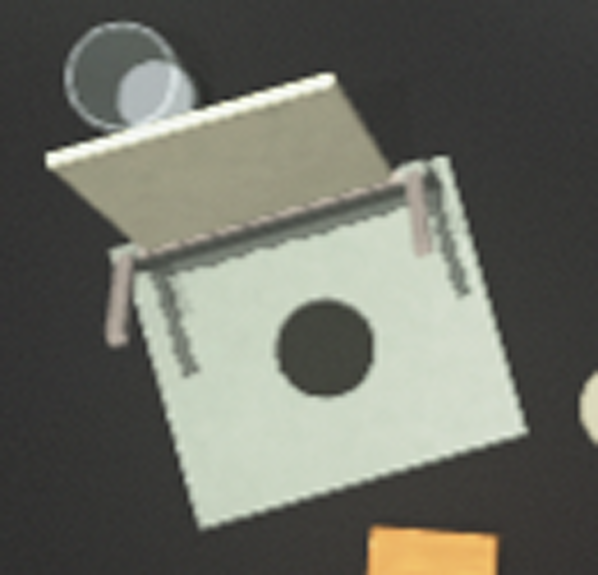

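```bash
cat >> h.py <<'E'
def onz(c,u,v,z):
    T=np.linalg.inv(c["camera_from_world"]);K=c["K"]
    d=T[:3,:3]@np.array([(u-K[0,2])/K[0,0],(v-K[1,2])/K[1,1],1.]);o=T[:3,3]
    return (o+d*(z-o[2])/d[2])
E
python3 - <<'E'
from h import *
c=snap("top");P=pts(c)
A=lambda x,y,z:onz(c,260+x/6-.4,130+y/6-.4,z)
B=lambda x,y,z:onz(c,110+x/4.6-.4,115+y/4.6-.4,z)
q=[A(*p,.047) for p in [(305,252),(382,282),(330,405),(252,370)]]
for a in range(4): print(q[a].round(4),np.linalg.norm(q[a]-q[a-1]).round(4))
sh=(q[0]+q[1])/2;ft=(q[2]+q[3])/2;d=sh-ft;print("foot",ft,"len",np.linalg.norm(d),"yaw",np.degrees(np.arctan2(d[1],d[0])))
print("cap sides",A(325,212,.025),A(386,222,.025),"cap end top",A(358,195,.04))
# depth based
m=(P[...,2]>.042)&(P[...,2]<.056)&(abs(P[...,0]-.55)<.08)&(abs(P[...,1]+.2)<.06)
print(m.sum(),P[m].mean(0)); xy=P[m][:,:2].astype(np.float32); print(cv2.minAreaRect(xy),cv2.boxPoints(cv2.minAreaRect(xy)))
cl=[B(*p,.008) for p in [(200,528),(527,432),(447,157)]]
print("plate",[x.round(4) for x in cl],[np.linalg.norm(cl[0]-cl[1]),np.linalg.norm(cl[2]-cl[1])])
f=cl[0]-cl[1];print("yaw x-axis",np.degrees(np.arctan2(f[1],f[0]))-90, np.degrees(np.arctan2(*(cl[2]-cl[1])[1::-1])))
print("pad",B(325,347,.010),"from plate", (cl[0]+cl[1])/2)
for p in [(50,160),(190,118),(330,80)]:
    u,v=round(110+p[0]/4.6),round(115+p[1]/4.6)
    print("edge",P[v-2:v+3,u].round(3).tolist())
E
```

```text
[ 0.5695 -0.1923  0.047 ] 0.0628
[ 0.555  -0.2296  0.047 ] 0.04
[ 0.4955 -0.2039  0.047 ] 0.0648
[ 0.5124 -0.1663  0.047 ] 0.0412
foot [ 0.50392514 -0.18506309  0.047     ] len 0.0638194173277297 yaw -23.928889572767808
cap sides [ 0.59145151 -0.20553933  0.025     ] [ 0.58650035 -0.23573509  0.025     ] cap end top [ 0.59811161 -0.21945849  0.04      ]
332 [ 0.53494582 -0.19690194  0.04603334]
((0.5270115733146667, -0.19379597902297974), (0.046305373311042786, 0.14391247928142548), 63.77461624145508) [[ 0.45223105 -0.18276769]
 [ 0.5813296  -0.2463631 ]
 [ 0.6017921  -0.20482427]
 [ 0.47269356 -0.14122885]]
plate [array([0.4012, 0.2711, 0.008 ]), array([0.4627, 0.0608, 0.008 ]), array([0.6421, 0.1136, 0.008 ])] [np.float64(0.21909795203660357), np.float64(0.18700487319382836)]
yaw x-axis 16.30446894881645 16.39950851868211
pad [0.51784472 0.19145724 0.01      ] from plate [0.43192079 0.16596232 0.008     ]
edge [[0.613, 0.299, 0.205], [0.611, 0.299, 0.204], [0.608, 0.299, 0.205], [0.606, 0.299, 0.203], [0.633, 0.373, -0.001]]
edge [[0.636, 0.225, 0.205], [0.633, 0.225, 0.207], [0.631, 0.226, 0.204], [0.629, 0.226, 0.203], [0.628, 0.229, 0.193]]
edge [[0.7, 0.19, -0.001], [0.698, 0.19, -0.003], [0.654, 0.149, 0.203], [0.652, 0.15, 0.199], [0.65, 0.15, 0.198]]
```

send_rows(gripper=[-1,-1,-1,-1,-1,-1,-1,-1,-1,-1,-1,-1], xyz=[[-27,-29,0],[-54,-58,0],[-81,-88,0],[-108,-117,0],[-135,-146,0],[-162,-175,0],[-189,-205,0],[-216,-234,0],[-243,-263,0],[-270,-292,0],[-297,-322,0],[-313,-342,0]], spin=[0,0,0,0,0,0,0,0,0,0,0,0], newtons=20)

```text
clock: 1.2
eef_pos: [0.3926, 0.1952, 0.2153]
tcp_rot: [0.154, 0.988, -0.0, 0.0]
force: [0.2, -0.7, -0.3]
gripper_width: 0.0852
```

```bash
cat >> h.py <<'E'
from scipy.spatial.transform import Rotation as R
def to(x,y,z,jawyaw=None):
    o=get_obs();M=R.from_quat(o["tcp_rot"]);d=M.inv().apply(np.array([x,y,z])-o["eef_pos"])*1000
    yw=np.degrees(np.arctan2(*M.as_matrix()[1::-1,1]))
    s=0 if jawyaw is None else -np.radians((jawyaw-yw+90)%180-90)
    print("at",o["eef_pos"].round(4),"jawyaw",yw.round(2),"move",d.round(1),"spin",round(s,3),"F",o["force"].round(1),"w",o["gripper_width"].round(4),"t",o["clock"],"q",o["joints"].round(2), "toolz",M.as_matrix()[:,2].round(3))
E
python3 -c "
from h import *
to(.5875,-.221,.215,66.1)"
```

```text
Traceback (most recent call last):
  File "h.py", line 20, in to
    print("at",o["eef_pos"].round(4),"jawyaw",yw.round(2),"move",d.round(1),"spin",round(s,3),"F",o["force"].round(1),"w",o["gripper_width"].round(4),"t",o["clock"],"q",o["joints"].round(2), "toolz",M.as_matrix()[:,2].round(3))
                                                                                                                          ^^^^^^^^^^^^^^^^^^^^^^^^
AttributeError: 'float' object has no attribute 'round'
```

```bash
sed -i 's/o\["gripper_width"\].round(4)/round(o["gripper_width"],4)/' h.py
python3 -c "
from h import *
to(.5875,-.221,.215,66.1)"
```

```text
at [0.3926 0.1952 0.2153] jawyaw 72.23 move [-312.6 -336.9    0.6] spin 0.107 F [ 0.2 -0.7 -0.3] w 0.0852 t 1.2 q [-0.9   0.01  0.34  2.02 -0.    1.11  0.71] toolz [ 0.001 -0.001 -1.   ]
```

send_rows(gripper=[-1,-1,-1,-1,-1,-1,-1,-1,-1,-1,-1,-1], xyz=[[-28,-30,0],[-56,-60,0],[-84,-90,0],[-112,-120,0],[-140,-150,0],[-168,-180,0],[-196,-210,0],[-224,-240,0],[-252,-270,0],[-280,-300,0],[-305,-328,0],[-312,-337,0]], spin=[0.01,0.02,0.03,0.04,0.05,0.06,0.07,0.08,0.09,0.1,0.107,0.107])

```text
clock: 2.2
eef_pos: [0.5877, -0.2225, 0.2149]
tcp_rot: [0.208, 0.978, -0.003, 0.001]
force: [-0.4, -0.5, 0.8]
gripper_width: 0.0853
```

```bash
python3 -c "
from h import *
to(.5875,-.221,.027,66.1)"
```

```text
at [ 0.5877 -0.2225  0.2149] jawyaw 65.99 move [  1.3   2.2 187.9] spin -0.002 F [-0.4 -0.5  0.8] w 0.0853 t 2.2 q [-0.2   0.43  0.67  1.61 -0.28  1.2   1.68] toolz [ 0.    -0.005 -1.   ]
```

send_rows(gripper=[-1,-1,-1,-1,-1,-1,-1,-1,-1,-1], xyz=[[0,1,30],[0,1,60],[0,1,90],[0,1,115],[0,1,135],[0,1,150],[0,1,162],[0,1,174],[0,1,182],[0,1,187]], spin=[0,0,0,0,0,0,0,0,0,0])

```text
clock: 3.03
eef_pos: [0.5876, -0.2145, 0.0273]
tcp_rot: [0.205, 0.979, 0.0, -0.0]
force: [0.0, -0.3, 0.2]
gripper_width: 0.0855
```

```bash
python3 - <<'E'
from h import *
to(.5875,-.221,.027,66.1)
c=snap("scene");crop(c,150,190,280,290,6,"c.png")
E
```

```text
at [ 0.5876 -0.2145  0.0273] jawyaw 66.37 move [-2.6 -6.   0.3] spin 0.005 F [ 0.  -0.3  0.2] w 0.0855 t 3.0333 q [-0.13  0.62  0.56  1.78 -0.42  0.87  1.79] toolz [-0.001  0.    -1.   ]
```

View pics/c.png

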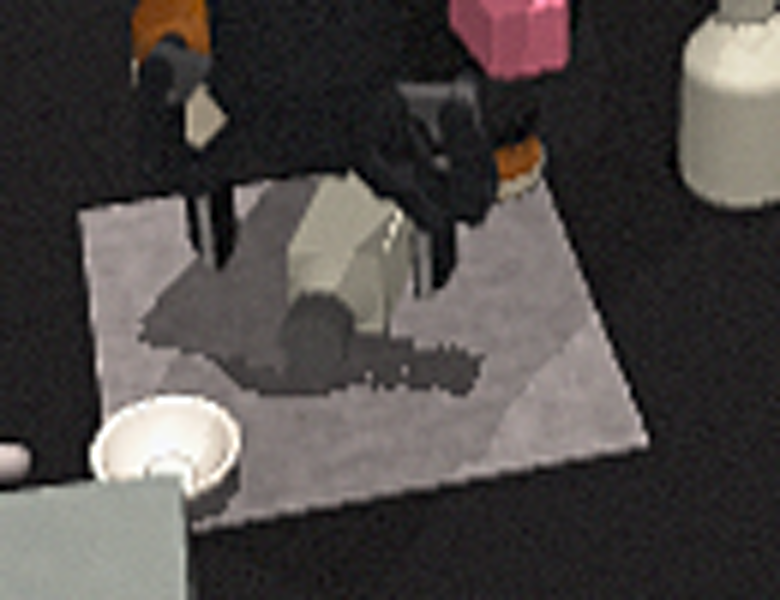

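```bash
python3 - <<'E'
from h import *
c=snap("scene");T=c["camera_from_world"];K=c["K"]
def pr(p):
    q=T[:3,:3]@np.array(p)+T[:3,3];q=K@q;return ((q[:2]/q[2]-[150,190])*6).round()
o=get_obs();M=R.from_quat(o["tcp_rot"]).as_matrix()
for y in(-.0425,.0425):print("tip",pr(o["eef_pos"]+M[:,1]*y+M[:,2]*.008))
for z in (.01,.025,.04):print("cap end",pr([.5945,-.225,z]))
E
```

```text
tip [231. 324.]
tip [420. 353.]
cap end [303. 369.]
cap end [300. 342.]
cap end [298. 315.]
```

```bash
python3 - <<'E'
from h import *
c=snap("scene");P=pts(c)
for (x,y) in [(205,255),(215,262),(228,262),(435,285),(425,285),(320,330),(320,350),(320,310),(345,330),(300,330),(330,220)]:
    print((x,y),P[190+y//6,150+x//6].round(3))
c=snap("top");crop(c,260,130,380,230,6,"d.png")
E
```

```text
(205, 255) [ 0.578 -0.261  0.066]
(215, 262) [ 0.578 -0.259  0.062]
(228, 262) [ 0.505 -0.253  0.004]
(435, 285) [ 0.613 -0.17   0.065]
(425, 285) [ 0.613 -0.175  0.065]
(320, 330) [ 0.595 -0.217  0.031]
(320, 350) [ 0.596 -0.218  0.022]
(320, 310) [ 0.59  -0.216  0.04 ]
(345, 330) [ 0.595 -0.207  0.029]
(300, 330) [ 0.594 -0.225  0.031]
(330, 220) [ 0.538 -0.206  0.047]
```

View pics/d.png

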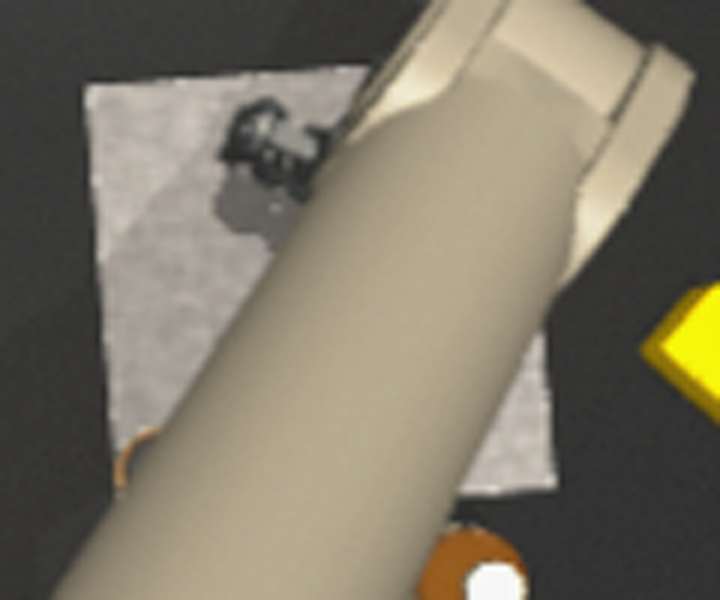

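```bash
python3 - <<'E'
from h import *
c=snap("scene");crop(c,165,150,245,260,7,"e.png")
P=pts(c)
for v in range(225,250):
    print(v,[tuple(P[v,u].round(3)) for u in (184,186,222)])
E
```

```text
225 [(np.float64(0.58), np.float64(-0.259), np.float64(0.089)), (np.float64(0.573), np.float64(-0.254), np.float64(0.084)), (np.float64(0.618), np.float64(-0.169), np.float64(0.106))]
226 [(np.float64(0.578), np.float64(-0.26), np.float64(0.085)), (np.float64(0.575), np.float64(-0.255), np.float64(0.082)), (np.float64(0.618), np.float64(-0.169), np.float64(0.103))]
227 [(np.float64(0.579), np.float64(-0.26), np.float64(0.083)), (np.float64(0.576), np.float64(-0.255), np.float64(0.08)), (np.float64(0.62), np.float64(-0.17), np.float64(0.101))]
228 [(np.float64(0.578), np.float64(-0.26), np.float64(0.078)), (np.float64(0.575), np.float64(-0.255), np.float64(0.076)), (np.float64(0.615), np.float64(-0.169), np.float64(0.094))]
229 [(np.float64(0.579), np.float64(-0.26), np.float64(0.076)), (np.float64(0.575), np.float64(-0.256), np.float64(0.073)), (np.float64(0.614), np.float64(-0.169), np.float64(0.091))]
230 [(np.float64(0.578), np.float64(-0.261), np.float64(0.073)), (np.float64(0.578), np.float64(-0.256), np.float64(0.072)), (np.float64(0.615), np.float64(-0.169), np.float64(0.088))
[... 2802 characters left out ...]
266), np.float64(0.004)), (np.float64(0.557), np.float64(-0.261), np.float64(0.002)), (np.float64(0.576), np.float64(-0.167), np.float64(0.003))]
247 [(np.float64(0.559), np.float64(-0.266), np.float64(0.002)), (np.float64(0.564), np.float64(-0.261), np.float64(0.005)), (np.float64(0.579), np.float64(-0.168), np.float64(0.003))]
248 [(np.float64(0.566), np.float64(-0.266), np.float64(0.004)), (np.float64(0.569), np.float64(-0.261), np.float64(0.006)), (np.float64(0.583), np.float64(-0.168), np.float64(0.003))]
249 [(np.float64(0.571), np.float64(-0.266), np.float64(0.005)), (np.float64(0.571), np.float64(-0.261), np.float64(0.004)), (np.float64(0.589), np.float64(-0.169), np.float64(0.004))]
```

View pics/e.png

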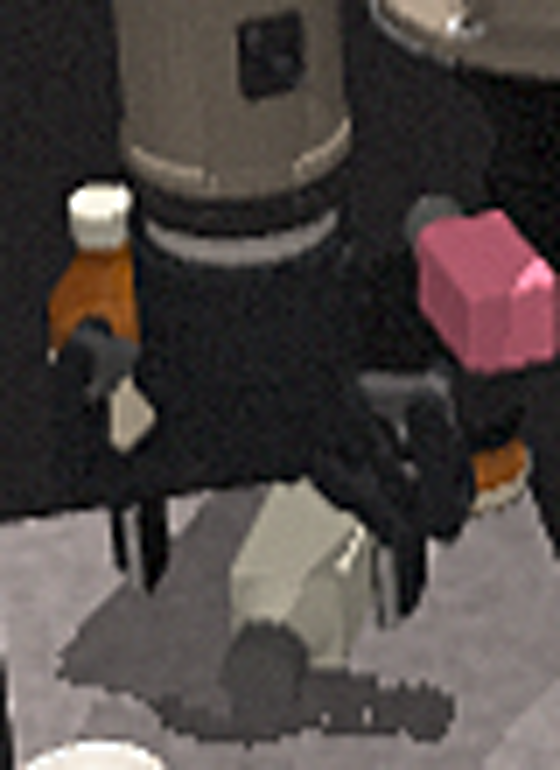

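```bash
python3 - <<'E'
from h import *
to(.5875,-.221,.027,66.1)
o=get_obs();print(o["joints"],o["dq"],o["clock"])
c=snap("scene");P=pts(c)
# all points near finger: 
m=(abs(P[...,0]-.59)<.06)&(abs(P[...,1]+.215)<.09)&(P[...,2]>.052)&(P[...,2]<.3)
for z in np.arange(.05,.3,.02):
    k=m&(P[...,2]>=z)&(P[...,2]<z+.02);
    if k.any(): print(z.round(2),k.sum(),P[k].min(0).round(3),P[k].max(0).round(3))
E
```

```text
at [ 0.5884 -0.2152  0.0289] jawyaw 66.35 move [-1.5 -5.7  1.9] spin 0.004 F [-0.1  0.1  0.1] w 0.0852 t 3.2833 q [-0.13  0.62  0.56  1.77 -0.42  0.87  1.79] toolz [ 0.002 -0.    -1.   ]
[-0.12607344  0.62097361  0.5629033   1.7740167  -0.41973699  0.86683107
  1.78666975] [-8.62298653e-04 -3.65213979e-03  1.03118040e-03  8.20381339e-05
 -2.15014101e-04  1.49995731e-03  1.19769637e-03] 3.2833
0.05 32 [ 0.563 -0.266  0.058] [ 0.617 -0.167  0.07 ]
0.07 100 [ 0.558 -0.268  0.07 ] [ 0.617 -0.161  0.09 ]
0.09 126 [ 0.548 -0.284  0.09 ] [ 0.628 -0.144  0.11 ]
0.11 344 [ 0.551 -0.286  0.11 ] [ 0.631 -0.142  0.13 ]
0.13 317 [ 0.561 -0.284  0.13 ] [ 0.627 -0.144  0.15 ]
0.15 330 [ 0.553 -0.28   0.15 ] [ 0.628 -0.146  0.169]
0.17 185 [ 0.589 -0.251  0.172] [ 0.626 -0.177  0.19 ]
0.19 245 [ 0.592 -0.251  0.19 ] [ 0.627 -0.177  0.21 ]
0.21 267 [ 0.578 -0.251  0.21 ] [ 0.627 -0.177  0.23 ]
0.23 230 [ 0.591 -0.25   0.23 ] [ 0.625 -0.177  0.25 ]
0.25 276 [ 0.583 -0.25   0.25 ] [ 0.626 -0.178  0.27 ]
0.27 249 [ 0.591 -0.248  0.27 ] [ 0.629 -0.179  0.29 ]
0.29 140 [ 0.587 -0.248  0.29 ] [ 0.637 -0.179  0.3  ]
```

```bash
python3 - <<'E'
from h import *
c=snap("scene");T=c["camera_from_world"];K=c["K"]
def pr(p):
    q=T[:3,:3]@np.array(p)+T[:3,3];q=K@q;return (q[:2]/q[2]*1.5625).round()
for s in(-1,1):
  for z in (.195,.208,.22,.23,.24,.25): print(s,z,pr([.195+s*.045*.301,.619+s*.045*.954,z]))
im=cv2.imread("pics/scene0.png");cv2.imwrite("pics/f.png",cv2.resize(im[40:180,610:750],None,fx=4,fy=4))
E
```

```text
-1 0.195 [644. 169.]
-1 0.208 [646. 164.]
-1 0.22 [647. 159.]
-1 0.23 [648. 154.]
-1 0.24 [649. 150.]
-1 0.25 [650. 146.]
1 0.195 [685. 171.]
1 0.208 [686. 166.]
1 0.22 [688. 161.]
1 0.23 [689. 156.]
1 0.24 [690. 152.]
1 0.25 [691. 148.]
```

View pics/f.png

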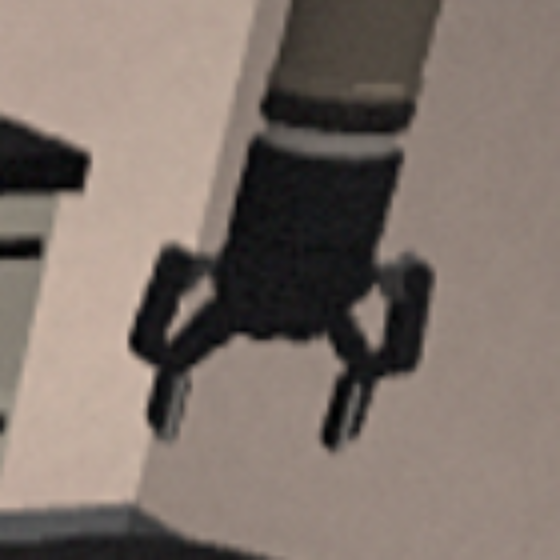

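send_rows(gripper=[0.3,0.3,0.3,0.3,0.3,0.3,0.3,0.3], xyz=[[0,-4,-5],[0,-4,-10],[0,-4,-10],[0,-4,-10],[0,-4,-10],[0,-4,-10],[0,-4,-10],[0,-4,-10]], spin=[0,0,0,0,0,0,0,0])

```text
clock: 4.05
eef_pos: [0.586, -0.2183, 0.0379]
tcp_rot: [0.205, 0.979, 0.0, -0.0]
force: [-1.1, 0.2, 0.3]
gripper_width: 0.0299
```

```bash
python3 - <<'E'
from h import *
to(.5875,-.221,.027,66.1)
c=snap("scene");P=pts(c);crop(c,165,150,245,260,7,"g.png")
m=(abs(P[...,0]-.59)<.06)&(abs(P[...,1]+.215)<.09)&(P[...,2]>.045)&(P[...,2]<.3)
for z in np.arange(.04,.14,.01):
    k=m&(P[...,2]>=z)&(P[...,2]<z+.01);
    if k.any(): print(z.round(2),k.sum(),P[k].min(0).round(3),P[k].max(0).round(3))
E
```

```text
at [ 0.586  -0.2183  0.0379] jawyaw 66.36 move [-2.5 -1.9 10.9] spin 0.005 F [-1.1  0.2  0.3] w 0.0299 t 4.05 q [-0.13  0.61  0.57  1.77 -0.41  0.88  1.79] toolz [-0.  0. -1.]
0.04 55 [ 0.53  -0.226  0.045] [ 0.57  -0.181  0.049]
0.05 11 [ 0.575 -0.238  0.055] [ 0.603 -0.198  0.059]
0.06 41 [ 0.57  -0.244  0.06 ] [ 0.605 -0.19   0.07 ]
0.07 48 [ 0.568 -0.246  0.07 ] [ 0.605 -0.189  0.08 ]
0.08 50 [ 0.569 -0.245  0.08 ] [ 0.604 -0.189  0.09 ]
0.09 45 [ 0.567 -0.253  0.09 ] [ 0.607 -0.19   0.1  ]
0.1 120 [ 0.559 -0.265  0.1  ] [ 0.615 -0.178  0.11 ]
0.11 97 [ 0.558 -0.269  0.11 ] [ 0.616 -0.173  0.12 ]
0.12 114 [ 0.557 -0.273  0.12 ] [ 0.617 -0.171  0.13 ]
0.13 116 [ 0.556 -0.276  0.13 ] [ 0.62  -0.168  0.14 ]
```

View pics/g.png

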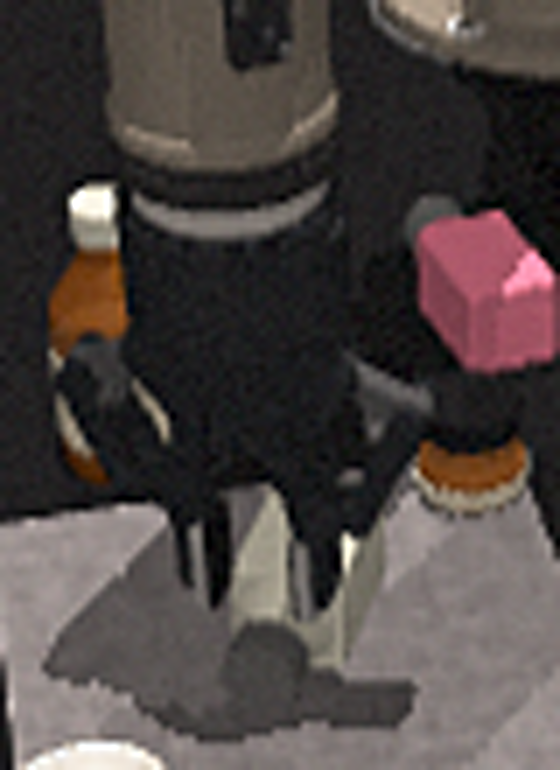

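send_rows(gripper=[-0.6,-0.6,-0.6,-0.6,-0.6,-0.6,-0.6,-0.6,-0.6,-0.6,-0.6,-0.6], xyz=[[0,0,0],[0,0,0],[0,0,0],[0,0,0],[0,0,0],[0,0,8],[0,0,16],[0,0,24],[0,0,31],[0,0,37],[0,0,42],[0,0,46]], spin=[0,0,0,0,0,0,0,0,0,0,0,0])

```text
clock: 5.1
eef_pos: [0.5858, -0.2184, -0.0089]
tcp_rot: [0.205, 0.979, 0.0, -0.0]
force: [-0.2, -0.1, 1.0]
gripper_width: 0.0685
```

```bash
python3 - <<'E'
from h import *
to(.5875,-.221,.027,66.1)
c=snap("scene");P=pts(c);crop(c,165,150,245,260,7,"i.png")
E
```

```text
at [ 0.5858 -0.2184 -0.0089] jawyaw 66.35 move [ -2.6  -1.7 -35.9] spin 0.004 F [-0.2 -0.1  1. ] w 0.0685 t 5.1 q [-0.1   0.67  0.53  1.79 -0.45  0.81  1.82] toolz [-0.001  0.    -1.   ]
```

View pics/i.png

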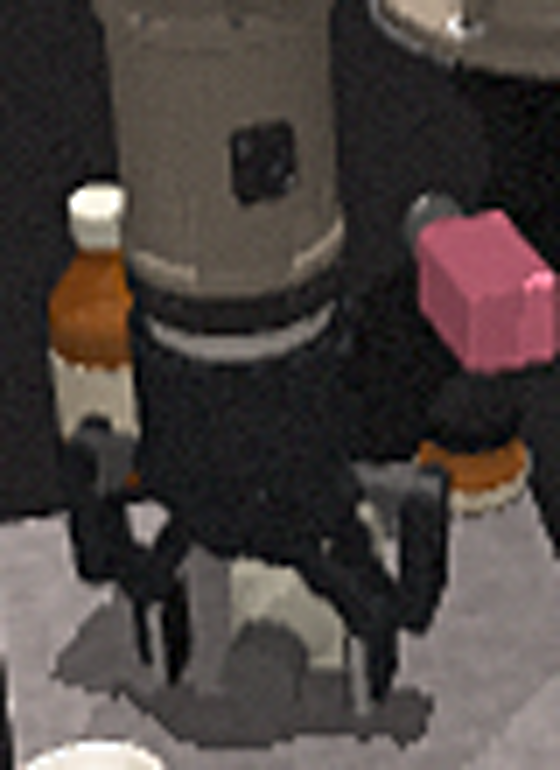

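send_rows(gripper=[0.8,0.8,0.8,0.8,0.8,0.8,0.8,0.8], xyz=[[0,0,0],[0,0,0],[0,0,0],[0,0,0],[0,0,0],[0,0,0],[0,0,0],[0,0,0]], spin=[0,0,0,0,0,0,0,0], newtons=20)

```text
clock: 5.82
eef_pos: [0.5866, -0.2187, -0.0075]
tcp_rot: [0.205, 0.979, -0.0, 0.001]
force: [0.3, 0.0, 1.5]
gripper_width: 0.0296
```

```bash
python3 - <<'E'
from h import *
to(.5875,-.221,.027,66.1)
c=snap("scene");P=pts(c);crop(c,165,150,245,260,7,"j.png")
E
```

```text
at [ 0.5866 -0.2187 -0.0075] jawyaw 66.36 move [ -1.8  -1.7 -34.5] spin 0.004 F [0.3 0.  1.5] w 0.0296 t 5.8167 q [-0.1   0.67  0.53  1.79 -0.45  0.81  1.82] toolz [ 0.001 -0.    -1.   ]
```

View pics/j.png

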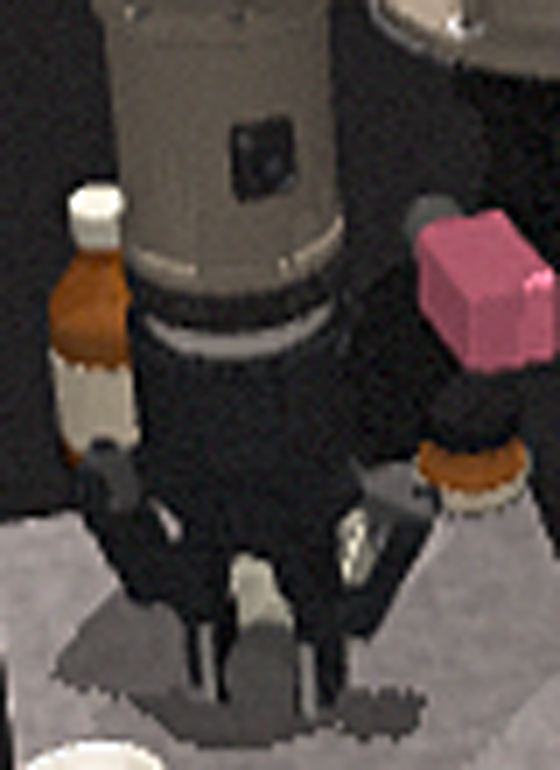

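send_rows(gripper=[0.8,0.8,0.8,0.8,0.8,0.8,0.8], xyz=[[0.5,0,-4],[1.5,0,-8],[3,0,-12],[4,0,-16],[6,0,-20],[7,0,-23],[7,0,-23]], spin=[0,0,0,0,0,0,0])

```text
clock: 6.45
eef_pos: [0.5799, -0.2157, 0.0159]
tcp_rot: [0.205, 0.979, 0.0, 0.001]
force: [-0.0, -0.7, -1.6]
gripper_width: 0.0295
```

```bash
python3 - <<'E'
from h import *
to(.5875,-.221,.027,66.1)
c=snap("scene");P=pts(c);crop(c,165,150,245,260,7,"k.png")
E
```

```text
at [ 0.5799 -0.2157  0.0159] jawyaw 66.35 move [ -9.1  -1.8 -11.1] spin 0.004 F [-0.  -0.7 -1.6] w 0.0295 t 6.45 q [-0.12  0.63  0.55  1.8  -0.43  0.84  1.8 ] toolz [ 0.001 -0.    -1.   ]
```

View pics/k.png

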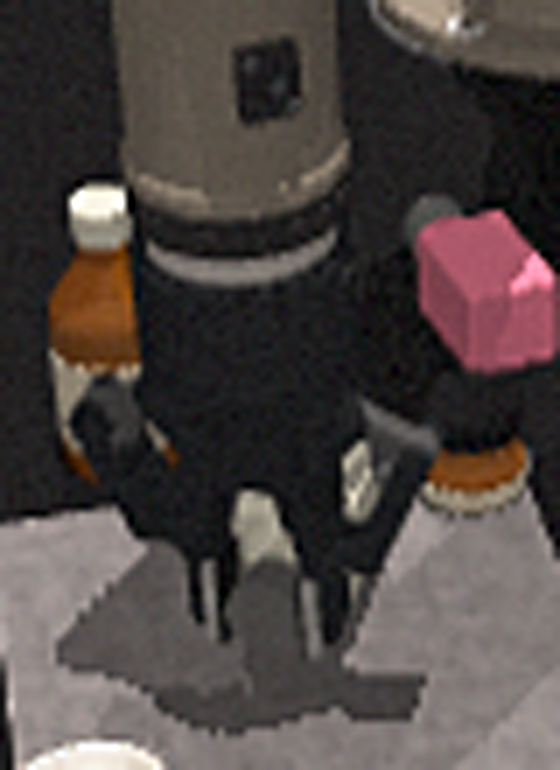

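```bash
python3 - <<'E'
from h import *
c=snap("scene");P=pts(c);C=c["color"].astype(int)
d=np.array([.914,-.4055]);e=np.array([.4055,.914]);f=np.array([.503,-.1846])
for u in (200,202,204,214,216):
  for v in range(212,250,2):
    s=(P[v,u,:2]-f)
    print(u,v,"along",round(s@d*1000),"lat",round(s@e*1000),"z",round(P[v,u,2]*1000),C[v,u]) if C[v,u].sum()>170 or u==202 else 0
E
```

```text
200 220 along 45 lat -16 z 68 [161 157 138]
200 222 along 54 lat -13 z 69 [168 164 146]
200 224 along 55 lat -13 z 63 [143 135 123]
200 226 along 58 lat -13 z 58 [143 134 119]
200 228 along 60 lat -12 z 54 [149 142 127]
200 230 along 65 lat -11 z 51 [112 108  98]
200 234 along 92 lat -1 z 61 [71 70 68]
200 236 along 89 lat -2 z 52 [71 66 65]
200 238 along 90 lat -2 z 46 [69 68 64]
200 240 along 92 lat -2 z 41 [73 71 66]
200 242 along 56 lat -17 z 2 [64 60 60]
200 244 along 65 lat -14 z 3 [67 63 61]
200 246 along 73 lat -11 z 3 [86 83 81]
200 248 along 78 lat -9 z 1 [97 89 88]
202 212 along 101 lat 13 z 138 [30 25 29]
202 214 along 101 lat 13 z 132 [26 26 31]
202 216 along 99 lat 11 z 124 [23 25 31]
202 218 along 90 lat 8 z 111 [29 28 28]
202 220 along 93 lat 8 z 107 [36 37 36]
202 222 along 55 lat -8 z 70 [167 159 145]
202 224 along 55 lat -8 z 63 [151 147 129]
202 226 along 60 lat -6 z 61 [155 148 133]
202 228 along 67 lat -4 z 60 [162 158 142]
202 230 along 77 lat 0 z 62 [71 70 65]
202 232 along 83 lat 2 z 61 [63 61 61]
202 234 along 90 lat 4 z 61 [68 68 64]
202 236 along 93 lat 5 
[... 1095 characters left out ...]
2]
214 246 along 62 lat 24 z 1 [65 65 62]
214 248 along 70 lat 26 z 1 [70 67 64]
216 214 along 10 lat 16 z 68 [181 177 157]
216 216 along 18 lat 19 z 67 [120 114 103]
216 218 along 25 lat 21 z 66 [218 209 188]
216 220 along 33 lat 23 z 66 [169 162 146]
216 222 along 37 lat 24 z 62 [113 111  97]
216 224 along 75 lat 37 z 87 [69 67 59]
216 232 along 38 lat 23 z 30 [73 72 66]
216 234 along 15 lat 15 z 3 [68 63 61]
216 236 along 23 lat 17 z 3 [62 59 56]
216 238 along 31 lat 20 z 3 [58 57 56]
216 240 along 785 lat 287 z 665 [152 141 141]
216 242 along 47 lat 25 z 3 [135 125 125]
216 244 along 55 lat 27 z 3 [139 131 128]
216 246 along 63 lat 30 z 3 [96 91 87]
216 248 along 70 lat 32 z 3 [72 69 67]
```

send_rows(gripper=[0.32,0.32,0.32,0.31,0.31,0.31], xyz=[[0,0,0],[0,0,0],[0,0,0],[0,0,0],[0,0,0],[0,0,0]], spin=[0,0,0,0,0,0])

```text
clock: 7.05
eef_pos: [0.5797, -0.2157, 0.015]
tcp_rot: [0.205, 0.979, 0.0, -0.0]
force: [0.7, -0.1, -1.6]
gripper_width: 0.0294
```

```bash
cat > tilt.py <<'E'
from h import *
def tilt(c):
    P=pts(c);C=c["color"].astype(int)
    d=np.array([.914,-.4055]);e=np.array([.4055,.914]);f=np.array([.503,-.1846])
    S=(P[...,:2]-f);a=S@d*1000;l=S@e*1000;z=P[...,2]*1000
    m=(C[...,0]>110)&(C[...,0]-C[...,2]>10)&(C[...,0]-C[...,2]<45)&(a>-40)&(a<110)&(abs(l)<35)&(z>12)&(z<140)
    for lo in range(-40,110,10):
        k=m&(a>=lo)&(a<lo+10)
        if k.sum()>1: print("along",lo,k.sum(),"z",z[k].min().round(),np.median(z[k]).round(),z[k].max().round(),"lat",l[k].min().round(),l[k].max().round())
E
python3 - <<'E'
from tilt import *
to(.5875,-.221,.027,66.1)
c=snap("scene");crop(c,165,150,245,260,7,"l.png");tilt(c)
E
```

```text
at [ 0.5797 -0.2157  0.015 ] jawyaw 66.35 move [ -9.3  -1.7 -12. ] spin 0.004 F [ 0.7 -0.1 -1.6] w 0.0294 t 7.05 q [-0.12  0.63  0.55  1.8  -0.43  0.84  1.8 ] toolz [-0.  0. -1.]
along 0 5 z 63.0 66.0 66.0 lat 13.0 17.0
along 10 7 z 65.0 66.0 67.0 lat 12.0 20.0
along 20 14 z 54.0 65.0 68.0 lat 14.0 25.0
along 30 7 z 60.0 65.0 70.0 lat 18.0 25.0
along 40 9 z 30.0 66.0 68.0 lat -16.0 25.0
along 50 32 z 30.0 64.0 69.0 lat -17.0 25.0
along 60 22 z 54.0 59.0 87.0 lat -10.0 30.0
along 90 3 z 41.0 55.0 61.0 lat -16.0 23.0
```

View pics/l.png

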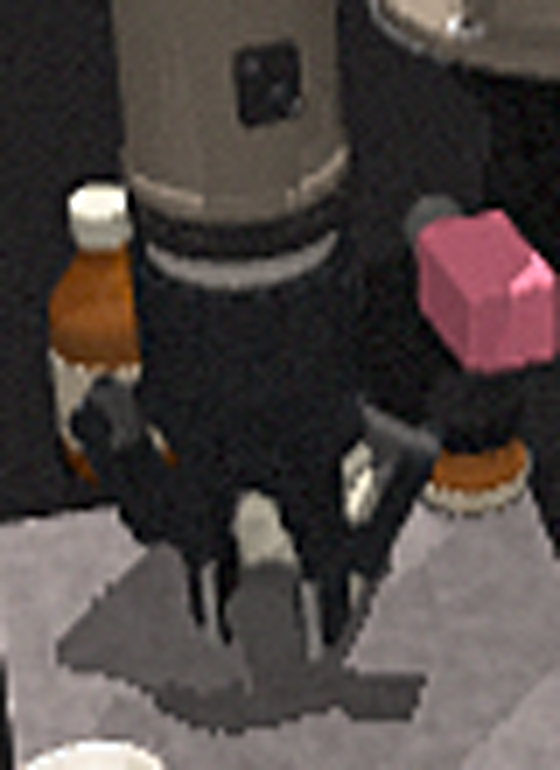

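send_rows(gripper=[0.3,0.3,0.3,0.3], xyz=[[0,0,0],[0,0,0],[0,0,0],[0,0,0]], spin=[0,0,0,0])

```text
clock: 7.43
eef_pos: [0.5797, -0.2157, 0.0151]
tcp_rot: [0.205, 0.979, 0.0, -0.0]
force: [0.6, -0.3, -0.6]
gripper_width: 0.0299
```

```bash
python3 - <<'E'
from tilt import *
to(.5875,-.221,.027,66.1)
c=snap("scene");crop(c,165,150,245,260,7,"l2.png");tilt(c)
E
```

```text
at [ 0.5797 -0.2157  0.0151] jawyaw 66.35 move [ -9.3  -1.7 -11.9] spin 0.004 F [ 0.6 -0.3 -0.6] w 0.0299 t 7.4333 q [-0.12  0.63  0.55  1.8  -0.43  0.84  1.8 ] toolz [-0.  0. -1.]
along -10 6 z 47.0 48.0 50.0 lat 4.0 14.0
along 0 7 z 14.0 49.0 51.0 lat 8.0 25.0
along 10 10 z 50.0 52.0 54.0 lat 11.0 24.0
along 20 9 z 16.0 54.0 57.0 lat 15.0 26.0
along 30 7 z 20.0 57.0 60.0 lat -16.0 26.0
along 40 14 z 21.0 59.0 61.0 lat -16.0 26.0
along 50 36 z 26.0 55.0 62.0 lat -18.0 27.0
along 60 11 z 50.0 55.0 57.0 lat -9.0 7.0
along 70 5 z 55.0 60.0 86.0 lat -7.0 35.0
along 90 2 z 56.0 61.0 66.0 lat -15.0 23.0
```

send_rows(gripper=[0.305,0.305,0.305,0.305,0.305,0.3,0.3], xyz=[[3,0,-4],[6,0,-8],[9,0,-11],[12,0,-14],[16,0,-18],[16,0,-18],[16,0,-18]], spin=[0,0,0,0,0,0,0])

```text
clock: 8.07
eef_pos: [0.5649, -0.2091, 0.0335]
tcp_rot: [0.205, 0.979, 0.0, 0.0]
force: [0.7, -0.5, -0.2]
gripper_width: 0.0299
```

```bash
python3 - <<'E'
from tilt import *
to(.5875,-.221,.027,66.1)
c=snap("scene");crop(c,165,150,245,260,7,"l3.png");tilt(c)
E
```

```text
at [ 0.5649 -0.2091  0.0335] jawyaw 66.36 move [-25.5  -1.9   6.5] spin 0.004 F [ 0.7 -0.5 -0.2] w 0.0299 t 8.0667 q [-0.14  0.58  0.57  1.83 -0.41  0.85  1.79] toolz [ 0.  0. -1.]
along -20 4 z 20.0 28.0 34.0 lat 24.0 25.0
along -10 5 z 24.0 28.0 36.0 lat 24.0 25.0
along 0 7 z 16.0 23.0 35.0 lat 24.0 26.0
along 10 12 z 17.0 34.0 61.0 lat -14.0 26.0
along 20 13 z 27.0 44.0 70.0 lat -13.0 26.0
along 30 36 z 28.0 66.0 71.0 lat -17.0 26.0
along 40 11 z 36.0 64.0 71.0 lat -16.0 26.0
along 50 8 z 33.0 38.0 76.0 lat -1.0 25.0
along 70 2 z 80.0 81.0 82.0 lat -16.0 24.0
```

View pics/l3.png

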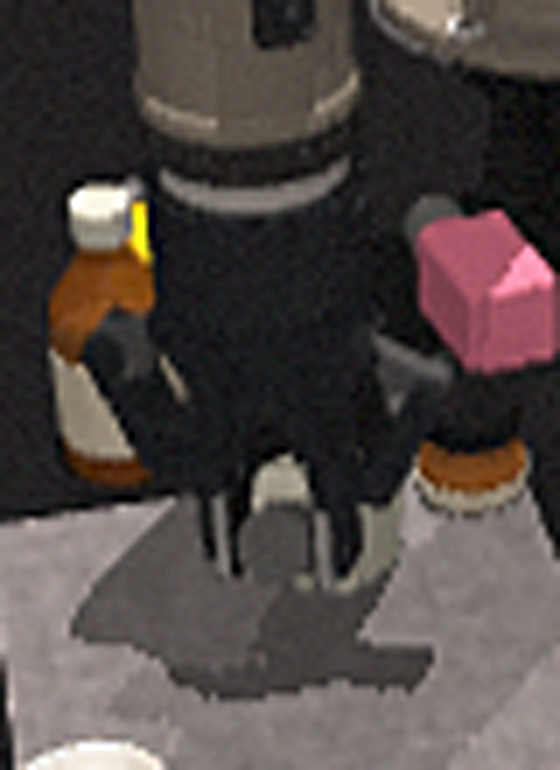

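send_rows(gripper=[0.303,0.303,0.303,0.303,0.303,0.303,0.303,0.303,0.303,0.3,0.3], xyz=[[4,0,-4],[8,0,-8],[12,0,-12],[16,0,-15],[21,0,-18],[26,0,-21],[31,0,-23],[36,0,-25],[41,0,-27],[41,0,-27],[41,0,-27]], spin=[0,0,0,0,0,0,0,0,0,0,0])

```text
clock: 9.03
eef_pos: [0.5275, -0.1927, 0.0604]
tcp_rot: [0.205, 0.979, 0.0, 0.0]
force: [0.5, 0.1, 1.9]
gripper_width: 0.03
```

```bash
python3 - <<'E'
from tilt import *
to(.5875,-.221,.027,66.1)
c=snap("scene");crop(c,165,150,245,260,7,"l4.png");tilt(c)
E
```

```text
at [ 0.5275 -0.1927  0.0604] jawyaw 66.35 move [-66.3  -1.8  33.4] spin 0.004 F [0.5 0.1 1.9] w 0.03 t 9.0333 q [-0.2   0.48  0.61  1.92 -0.36  0.85  1.75] toolz [ 0.001  0.    -1.   ]
along -40 2 z 16.0 24.0 32.0 lat 25.0 32.0
along -30 8 z 23.0 32.0 43.0 lat 25.0 25.0
along -20 12 z 20.0 42.0 59.0 lat 25.0 26.0
along -10 18 z 12.0 41.0 69.0 lat 24.0 26.0
along 0 31 z 12.0 19.0 65.0 lat -15.0 25.0
along 10 41 z 25.0 36.0 70.0 lat -15.0 24.0
along 20 96 z 43.0 61.0 72.0 lat -16.0 25.0
along 30 12 z 57.0 66.0 112.0 lat -17.0 23.0
```

View pics/l4.png

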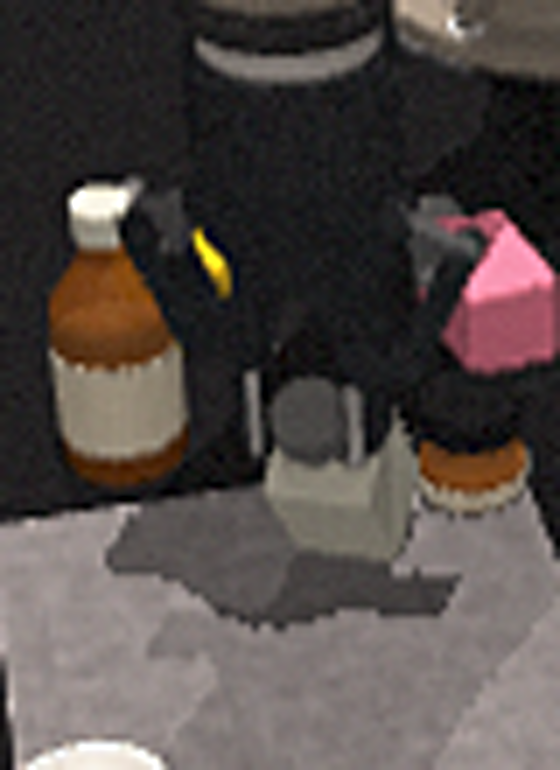

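send_rows(gripper=[0.303,0.303,0.303,0.303,0.303,0.303,0.303,0.303,0.303,0.303,0.303], xyz=[[5,0,-1],[10,0,-2],[16,0,-3],[21,0,-3],[26,0,-3.5],[32,0,-3.5],[36,0,-3],[40,0,-2.5],[44,0,-2],[48,0,-1],[48,0,-1]], spin=[0,0,0,0,0,0,0,0,0,0,0])

```text
clock: 10.0
eef_pos: [0.4822, -0.1729, 0.0607]
tcp_rot: [0.205, 0.979, 0.0, -0.001]
force: [-1.8, 0.4, 2.2]
gripper_width: 0.0298
```

```bash
python3 - <<'E'
from tilt import *
to(.5875,-.221,.027,66.1)
c=snap("scene");crop(c,165,150,245,260,7,"l5.png");tilt(c)
E
```

```text
at [ 0.4822 -0.1729  0.0607] jawyaw 66.35 move [-115.8   -1.8   33.5] spin 0.004 F [-1.8  0.4  2.2] w 0.0298 t 10.0 q [-0.26  0.4   0.63  2.03 -0.33  0.81  1.73] toolz [-0.002  0.001 -1.   ]
along -40 10 z 41.0 58.0 69.0 lat 23.0 26.0
along -30 10 z 21.0 52.0 70.0 lat 20.0 25.0
along -20 65 z 13.0 72.0 109.0 lat -16.0 26.0
along -10 280 z 12.0 46.0 82.0 lat -17.0 26.0
along 0 5 z 16.0 51.0 60.0 lat -12.0 16.0
```

View pics/l5.png

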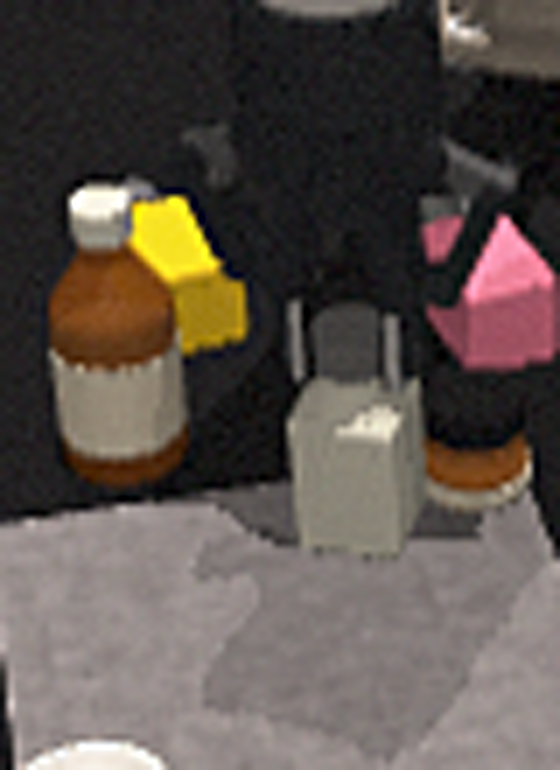

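send_rows(gripper=[0.25,0.2,0.1,0.0,0.0,0.0], xyz=[[0,0,0],[0,0,0],[0,0,0],[0,0,0],[0,0,0],[0,0,0]], spin=[0,0,0,0,0,0])

```text
clock: 10.55
eef_pos: [0.4835, -0.1736, 0.061]
tcp_rot: [0.205, 0.979, 0.0, -0.0]
force: [-0.3, 0.7, -0.5]
gripper_width: 0.0429
```

```bash
python3 - <<'E'
from tilt import *
to(.5875,-.221,.027,66.1)
c=snap("scene");crop(c,165,150,245,260,7,"l6.png");tilt(c)
P=pts(c)
# front face plane fit
d=np.array([.914,-.4055]);e=np.array([.4055,.914]);f=np.array([.503,-.1846]);S=(P[...,:2]-f);a=S@d;l=S@e;z=P[...,2]
m=(z>.015)&(z<.062)&(abs(a+.004)<.012)&(abs(l)<.016)
A=np.c_[z[m],l[m],np.ones(m.sum())];print(m.sum(),np.linalg.lstsq(A,a[m],rcond=None)[0])
m=(z>.08)&(z<.125)&(abs(a+.01)<.02)&(abs(l)<.013);print(P[m].min(0),P[m].max(0))
E
```

```text
at [ 0.4835 -0.1736  0.061 ] jawyaw 66.35 move [-114.3   -1.8   34. ] spin 0.004 F [-0.3  0.7 -0.5] w 0.0429 t 10.55 q [-0.26  0.41  0.63  2.03 -0.33  0.81  1.73] toolz [-0.  0. -1.]
along -40 5 z 45.0 52.0 61.0 lat 25.0 25.0
along -30 12 z 13.0 72.0 77.0 lat -12.0 25.0
along -20 75 z 20.0 73.0 109.0 lat -23.0 26.0
along -10 272 z 13.0 44.0 77.0 lat -18.0 25.0
147 [-0.00348375 -0.01558008 -0.0043235 ]
[ 0.47509463 -0.18555609  0.08036562] [ 0.49671775 -0.16462982  0.10539823]
```

View pics/l6.png

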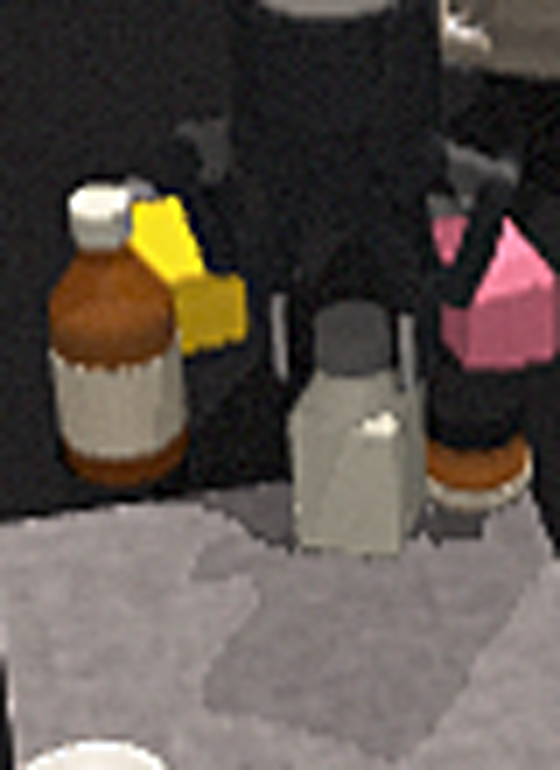

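send_rows(gripper=[0,0.4,0.6,0.6,0.6,0.6,0.6,0.6,0.6], xyz=[[4,0,0],[4,0,0],[4,0,0],[4,0,0],[4,0,0],[4,0,-10],[4,0,-30],[4,0,-60],[4,0,-60]], spin=[0,0,0,0,0,0,0,0,0], newtons=40)

```text
clock: 11.35
eef_pos: [0.4835, -0.1736, 0.126]
tcp_rot: [0.205, 0.979, 0.0, 0.005]
force: [0.7, -0.2, -0.7]
gripper_width: 0.0286
```

```bash
python3 - <<'E'
from tilt import *
to(.518,.1915,.220)
c=snap("scene");crop(c,165,130,245,240,7,"l7.png")
E
```

```text
at [ 0.4835 -0.1736  0.126 ] jawyaw 66.32 move [114.2 348.4 -94.3] spin 0 F [ 0.7 -0.2 -0.7] w 0.0286 t 11.35 q [-0.32  0.3   0.69  1.98 -0.24  0.93  1.65] toolz [ 0.009 -0.002 -1.   ]
```

View pics/l7.png

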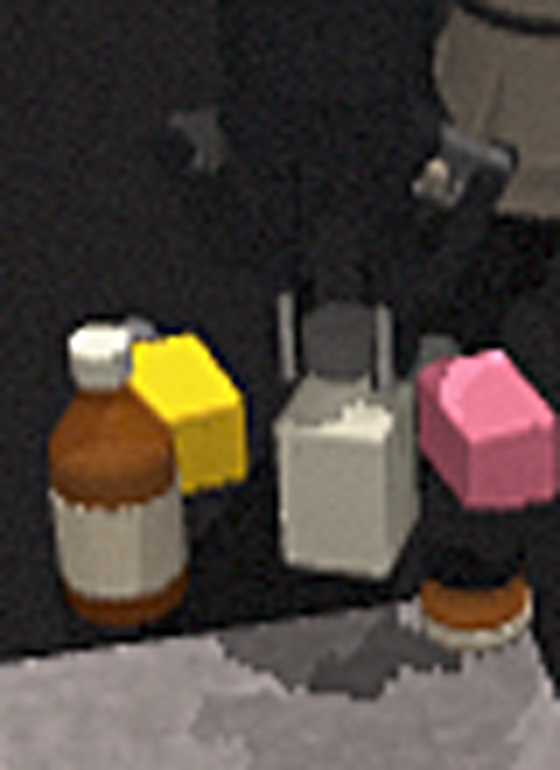

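send_rows(gripper=[0.6,0.6,0.6,0.6,0.6,0.6,0.6,0.6,0.6,0.6,0.6,0.6], xyz=[[0,0,-25],[0,0,-55],[0,0,-85],[0,10,-94],[10,35,-94],[22,65,-94],[34,100,-94],[45,135,-94],[56,170,-94],[68,205,-94],[78,235,-94],[87,262,-94]], spin=[0,0,0,0,0,0,0,0,0,0,0,0])

```text
clock: 12.4
eef_pos: [0.5044, 0.1057, 0.2143]
tcp_rot: [0.204, 0.979, 0.0, -0.001]
force: [0.1, -0.4, -0.5]
gripper_width: 0.0283
```

```bash
python3 - <<'E'
from tilt import *
to(.518,.1915,.220)
E
```

```text
at [0.5044 0.1057 0.2143] jawyaw 66.47 move [21.8 84.1 -5.7] spin 0 F [ 0.1 -0.4 -0.5] w 0.0283 t 12.4 q [-0.76  0.18  0.54  1.87 -0.1   1.13  0.97] toolz [-0.001  0.    -1.   ]
```

Now to above the pad, then down most of the way.

send_rows(gripper=[0.6,0.6,0.6,0.6,0.6,0.6,0.6,0.6,0.6], xyz=[[7,27,0],[14,54,0],[19,72,0],[23,84,0],[23,84,20],[23,84,50],[23,84,75],[23,84,90],[23,84,90]], spin=[0,0,0,0,0,0,0,0,0])

```text
clock: 13.15
eef_pos: [0.5145, 0.1872, 0.1211]
tcp_rot: [0.205, 0.979, -0.003, -0.003]
force: [-0.7, -0.0, -1.1]
gripper_width: 0.0287
```

```bash
python3 - <<'E'
from tilt import *
to(.518,.1915,.068)
c=snap("scene");crop(c,280,140,410,250,6,"m.png")
P=pts(c);C=c["color"].astype(int)
m=(abs(P[...,0]-.53)<.05)&(abs(P[...,1]-.19)<.05)&(P[...,2]>.035)&(P[...,2]<.1)&(C[...,0]>110)
print(m.sum(),P[m].min(0),P[m].max(0))
vis=m&(P[...,2]<.09)
for z in np.arange(.035,.1,.01):
    k=m&(abs(P[...,2]-z)<.005)
    if k.any():print(z.round(3),k.sum(),P[k].min(0).round(4),P[k].max(0).round(4),P[k].mean(0).round(4))
c=snap("top");crop(c,110,115,240,240,4.6,"n.png")
E
```

```text
at [0.5145 0.1872 0.1211] jawyaw 66.3 move [-1.7  5.7 53.1] spin 0 F [-0.7 -0.  -1.1] w 0.0287 t 13.15 q [-0.81  0.35  0.47  1.89 -0.19  0.96  0.9 ] toolz [-0.008 -0.004 -1.   ]
160 [0.52590926 0.15896952 0.06403151] [0.5455849  0.19887297 0.09964725]
0.065 20 [0.5268 0.1611 0.064 ] [0.543  0.1938 0.0698] [0.5349 0.1779 0.067 ]
0.075 43 [0.5259 0.159  0.0701] [0.5443 0.1963 0.0798] [0.5351 0.1771 0.0745]
0.085 44 [0.528  0.1599 0.0801] [0.5454 0.1971 0.0898] [0.5368 0.1793 0.0846]
0.095 53 [0.5261 0.1591 0.09  ] [0.5456 0.1989 0.0996] [0.5362 0.178  0.0948]
```

View pics/m.png

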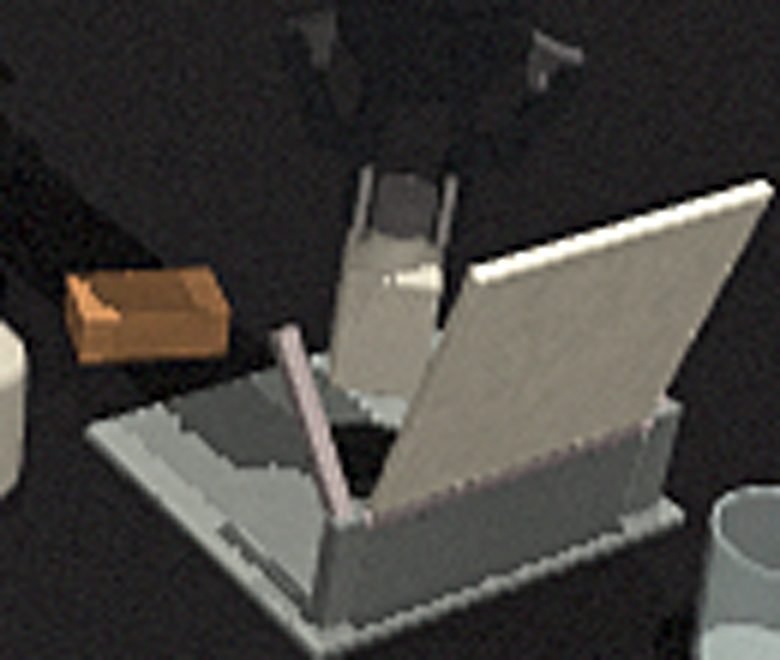

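View pics/n.png

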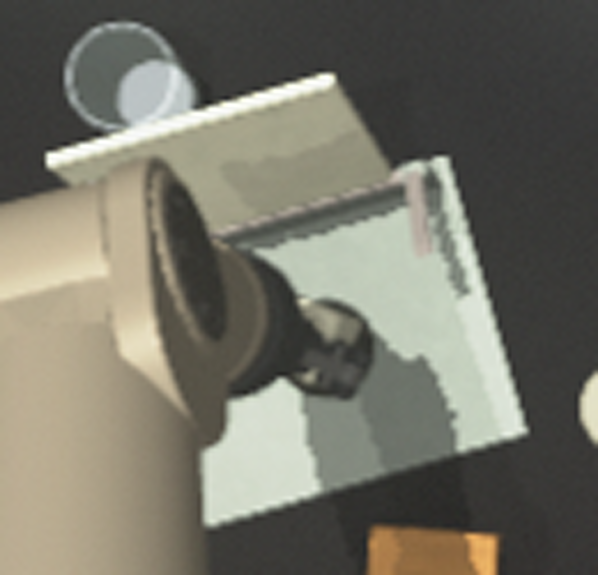

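send_rows(gripper=[0.6,0.6,0.6,0.6,0.6,0.6], xyz=[[0,0,10],[0,0,20],[0,0,29],[0,0,36],[0,0,41],[0,0,41]], spin=[0,0,0,0,0,0])

```text
clock: 13.75
eef_pos: [0.5169, 0.1888, 0.0828]
tcp_rot: [0.205, 0.979, -0.001, -0.001]
force: [0.2, 0.1, -1.7]
gripper_width: 0.0285
```

```bash
python3 - <<'E'
from tilt import *
to(.518,.1915,.068)
E
```

```text
at [0.5169 0.1888 0.0828] jawyaw 66.35 move [ 0.1  2.9 14.8] spin 0 F [ 0.2  0.1 -1.7] w 0.0285 t 13.75 q [-0.79  0.4   0.45  1.92 -0.22  0.87  0.93] toolz [-0.002 -0.001 -1.   ]
```

send_rows(gripper=[0.6,0.6,0.6,0.6,0.6,0.6,0.6], xyz=[[0,1,4],[0,2,8],[0,2,10],[0,2,12],[0,2,13],[0,2,13],[0,2,13]], spin=[0,0,0,0,0,0,0])

```text
clock: 14.33
eef_pos: [0.5187, 0.1909, 0.0712]
tcp_rot: [0.205, 0.979, 0.0, 0.0]
force: [0.2, -0.2, -1.0]
gripper_width: 0.0284
```

```bash
python3 - <<'E'
from tilt import *
to(.518,.1915,.068)
E
```

```text
at [0.5187 0.1909 0.0712] jawyaw 66.35 move [0.9 0.2 3.2] spin 0 F [ 0.2 -0.2 -1. ] w 0.0284 t 14.3333 q [-0.79  0.42  0.44  1.93 -0.23  0.85  0.94] toolz [ 0.  0. -1.]
```

send_rows(gripper=[0.6,0.6,0.6,0.6,0.6], xyz=[[0,0,1],[0,0,2],[0,0,2.5],[0,0,3],[0,0,3]], spin=[0,0,0,0,0])

```text
clock: 14.75
eef_pos: [0.5188, 0.1909, 0.0682]
tcp_rot: [0.205, 0.979, 0.0, 0.0]
force: [0.1, 0.2, -0.4]
gripper_width: 0.029
```

```bash
python3 - <<'E'
from tilt import *
to(.518,.1915,.068)
c=snap("scene");crop(c,280,140,410,250,6,"o.png")
E
```

```text
at [0.5188 0.1909 0.0682] jawyaw 66.35 move [1.  0.2 0.2] spin 0 F [ 0.1  0.2 -0.4] w 0.029 t 14.75 q [-0.78  0.42  0.44  1.93 -0.24  0.84  0.94] toolz [ 0.  0. -1.]
```

View pics/o.png

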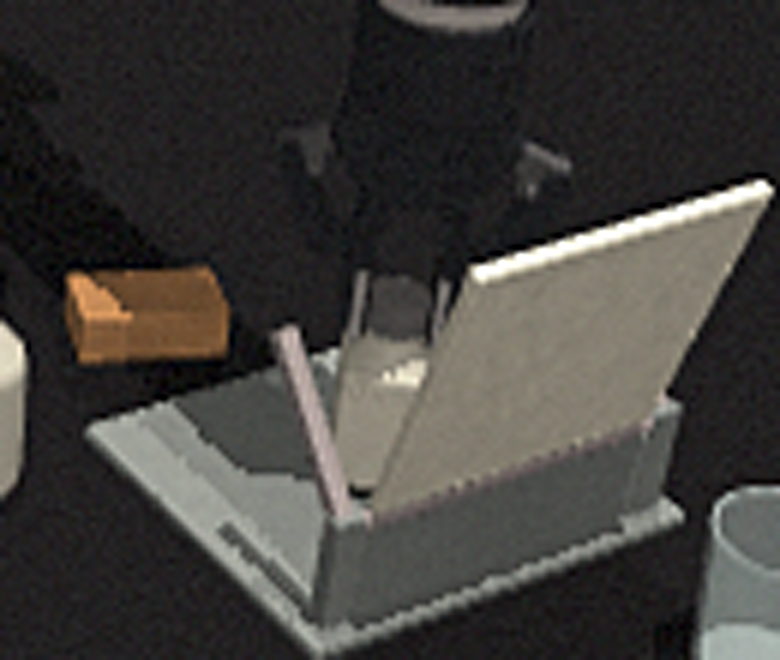

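send_rows(gripper=[0.6,0.6,0.6,0.6], xyz=[[0,0,0.7],[0,0,1.3],[0,0,1.3],[0,0,1.3]], spin=[0,0,0,0])

```text
clock: 15.13
eef_pos: [0.5191, 0.1908, 0.0681]
tcp_rot: [0.205, 0.979, 0.0, 0.0]
force: [-2.6, -1.3, 8.2]
gripper_width: 0.0286
```

send_rows(gripper=[0.6,0.6,0.3,0.28,0.2,0.1,0.0,-0.2,-0.4,-0.4,-0.4], xyz=[[0,0,-0.7],[0,0,-0.7],[0,0,-0.7],[0,0,-0.7],[0,0,-0.7],[0,0,-0.7],[0,0,-0.7],[0,0,-0.7],[0,0,-0.7],[0,0,-0.7],[0,0,-0.7]], spin=[0,0,0,0,0,0,0,0,0,0,0])

```text
clock: 16.05
eef_pos: [0.5187, 0.191, 0.0675]
tcp_rot: [0.205, 0.979, 0.0, 0.0]
force: [0.3, -0.9, 0.5]
gripper_width: 0.0596
```

```bash
python3 - <<'E'
from tilt import *
to(.518,.1915,.220)
c=snap("scene");crop(c,280,140,410,250,6,"p.png")
E
```

```text
at [0.5187 0.191  0.0675] jawyaw 66.35 move [   0.8    0.2 -152.5] spin 0 F [ 0.3 -0.9  0.5] w 0.0596 t 16.05 q [-0.78  0.42  0.44  1.93 -0.24  0.84  0.94] toolz [ 0.  0. -1.]
```

View pics/p.png

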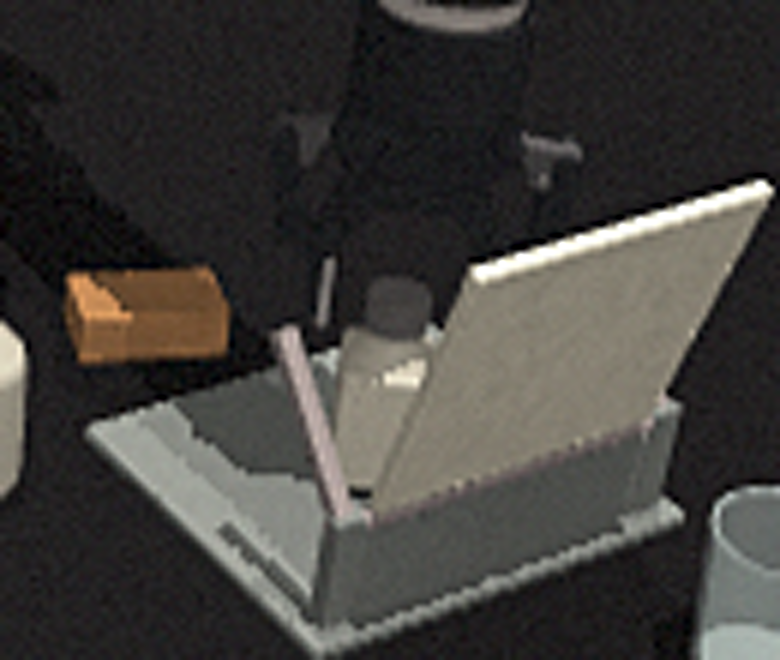

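send_rows(gripper=[-0.4,-0.4,-0.4,-0.4,0,0.5,1,1,1,1], xyz=[[0,0,-10],[0,0,-25],[0,0,-45],[0,0,-75],[0,0,-105],[0,0,-140],[0,0,-165],[0,0,-183],[0,0,-183],[0,0,-183]], spin=[0,0,0,0,0,-0.05,-0.15,-0.25,-0.35,-0.45])

```text
clock: 16.93
eef_pos: [0.5197, 0.1911, 0.2532]
tcp_rot: [-0.021, 1.0, 0.001, 0.002]
force: [-0.9, 0.1, -0.8]
gripper_width: 0.0001
```

```bash
cat >> h.py <<'E'
S=np.array([.9596,.2815]);Tt=np.array([-.2815,.9596]);O=np.array([.518,.1915])
def ts(sx,sy,z):
    p=O+S*sx/1000+Tt*sy/1000; to(p[0],p[1],z/1000,106.35)
def cover(c):
    P=pts(c);a=(P[...,:2]-O)@S;b=(P[...,:2]-O)@Tt;z=P[...,2]
    C=c["color"].astype(int)
    m=(abs(b)<.072)&(z>.09)&(z<.25)&(a>-.1)&(a<.2)&(C.min(-1)>95)
    A=np.c_[z[m]-.06,b[m]];x=a[m]
    # robust line a = k*(z-.06)+x0
    q=np.c_[z[m],x].astype(np.float32)
    vx,vy,x0,y0=cv2.fitLine(q,cv2.DIST_HUBER,0,.003,.001).ravel()
    print("n",m.sum(),"angle",-np.arctan2(vy,vx) if vx>0 else -np.arctan2(-vy,-vx),"x at z60",y0+(.06-x0)*vy/vx,"zmax",z[m].max())
    return m,q
E
python3 - <<'E'
from h import *
ts(160,0,240)
c=snap("scene");crop(c,280,140,410,250,6,"q.png")
cover(c)
E
```

```text
at [0.5197 0.1911 0.2532] jawyaw 92.4 move [-153.6   39.    13.9] spin -0.243 F [-0.9  0.1 -0.8] w 0.0001 t 16.9333 q [-0.8   0.21  0.44  1.73 -0.1   1.22  1.27] toolz [ 0.004  0.002 -1.   ]
n 1325 angle -0.24027699 x at z60 0.08710991 zmax 0.2076819294938415
```

View pics/q.png

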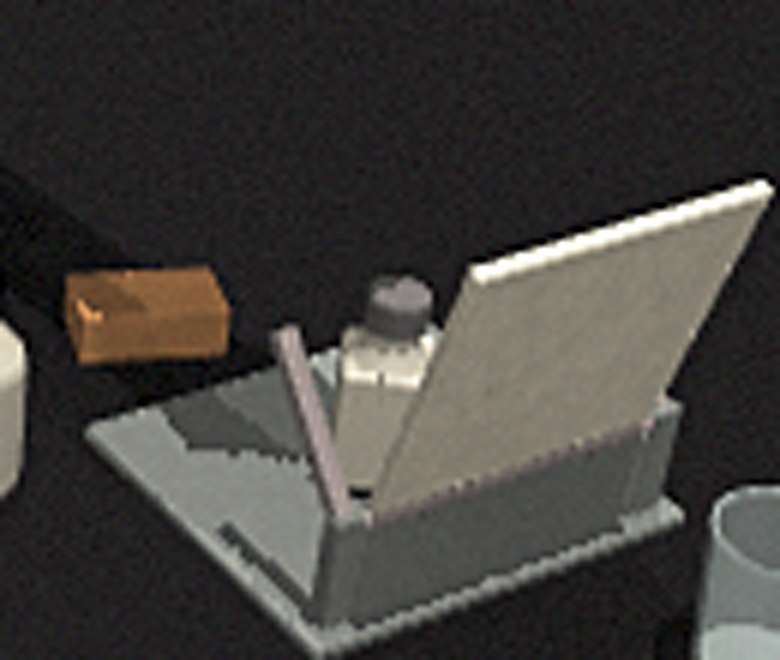

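send_rows(gripper=[1,1,1,1,1,1,1,1], xyz=[[-25,6,0],[-55,14,0],[-90,23,0],[-120,30,0],[-145,37,0],[-153,39,0],[-153,39,0],[-153,39,0]], spin=[-0.08,-0.16,-0.24,-0.24,-0.24,-0.24,-0.24,-0.24])

```text
clock: 17.65
eef_pos: [0.6694, 0.2351, 0.2502]
tcp_rot: [-0.138, 0.99, -0.0, -0.001]
force: [-0.5, -0.5, -0.0]
gripper_width: 0.0
```

```bash
python3 - <<'E'
from h import *
ts(160,0,167)
c=snap("scene");crop(c,280,120,420,240,5.7,"r.png")
E
```

```text
at [0.6694 0.2351 0.2502] jawyaw 105.81 move [-2.6  0.8 83.2] spin -0.009 F [-0.5 -0.5 -0. ] w 0.0 t 17.65 q [-0.65  0.52  0.4   1.33 -0.2   1.33  1.59] toolz [-0.001 -0.001 -1.   ]
```

View pics/r.png

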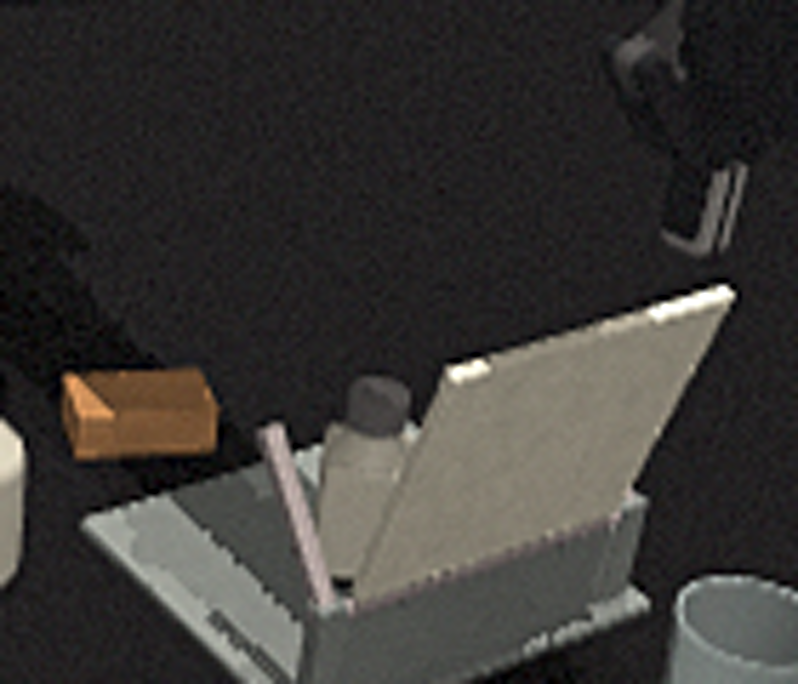

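```bash
python3 - <<'E'
from h import *
c=snap("scene");T=c["camera_from_world"];K=c["K"]
def pr(p):
    q=T[:3,:3]@np.array(p)+T[:3,3];q=K@q;return ((q[:2]/q[2]-[280,120])*5.7).round()
print(pr([.669,.235,.268]),pr([.669,.235,.187]))
P=pts(c)
for (x,y) in [(690,240),(710,245),(735,240),(700,220)]:print(P[120+int(y/5.7),280+int(x/5.7)].round(3))
E
```

```text
[688. 237.] [645. 409.]
[0.676 0.231 0.271]
[0.68  0.236 0.272]
[0.231 0.578 0.003]
[0.678 0.23  0.282]
```

send_rows(gripper=[1,1,1,1,1,1], xyz=[[0,0,20],[0,0,45],[0,0,68],[0,0,80],[0,0,83],[0,0,83]], spin=[0,0,0,0,0,0])

```text
clock: 18.25
eef_pos: [0.6692, 0.2355, 0.1674]
tcp_rot: [-0.138, 0.99, -0.0, -0.001]
force: [0.1, -0.2, 0.0]
gripper_width: 0.0001
```

send_rows(gripper=[1,1,1,1,1,1,1,1,1,1,1], xyz=[[10,0,0],[20,0,0],[29,0,0],[38,0,0],[47,0,0],[56,0,0],[65,0,0],[74,0,0],[84,0,0],[93,0,1],[102,0,2]], spin=[0,0,0,0,0,0,0,0,0,0,0])

```text
clock: 19.17
eef_pos: [0.5709, 0.2074, 0.1651]
tcp_rot: [-0.138, 0.99, 0.0, -0.0]
force: [2.2, 0.6, -1.0]
gripper_width: -0.0002
```

```bash
python3 - <<'E'
from h import *
ts(31.5,0,154)
c=snap("scene");crop(c,280,120,420,240,5.7,"s.png");cover(c)
E
```

```text
at [0.5709 0.2074 0.1651] jawyaw 105.89 move [23.7 -0.6 11.1] spin -0.008 F [ 2.2  0.6 -1. ] w -0.0002 t 19.1667 q [-0.72  0.39  0.39  1.71 -0.17  1.08  1.57] toolz [-0. -0. -1.]
n 1761 angle 0.3388601 x at z60 0.08756778 zmax 0.21625090523722157
```

View pics/s.png

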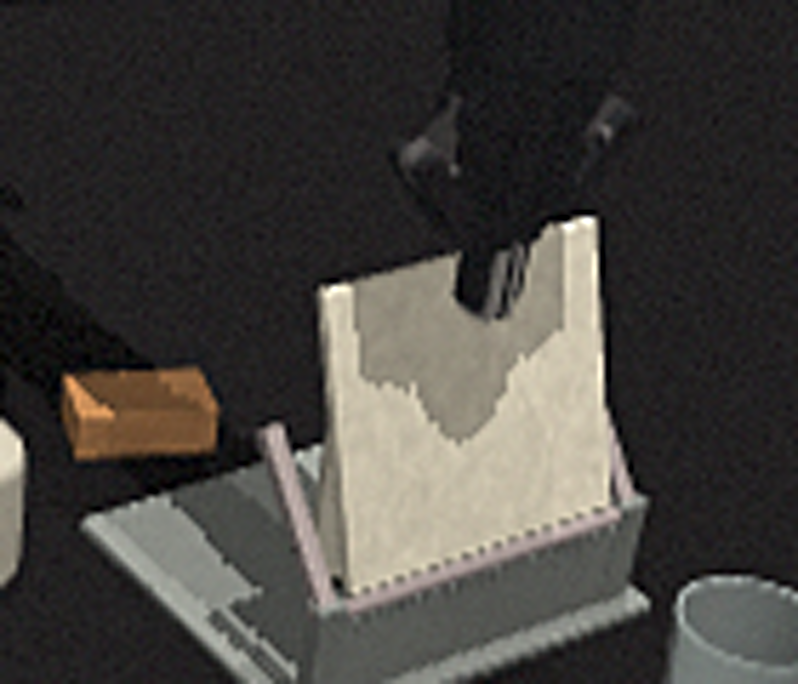

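send_rows(gripper=[1,1,1,1,1,1], xyz=[[6,0,2],[12,0,5],[18,0,8],[23,0,10],[27,0,13],[27,0,13]], spin=[0,0,0,0,0,0])

```text
clock: 19.72
eef_pos: [0.5445, 0.1998, 0.1517]
tcp_rot: [-0.138, 0.99, -0.0, -0.001]
force: [0.0, 0.3, -0.6]
gripper_width: 0.0002
```

```bash
python3 - <<'E'
from h import *
ts(15.3,0,144)
c=snap("scene");crop(c,280,120,420,240,5.7,"t.png");cover(c)
E
```

```text
at [0.5445 0.1998 0.1517] jawyaw 105.89 move [12.4 -0.7  7.7] spin -0.008 F [ 0.   0.3 -0.6] w 0.0002 t 19.7167 q [-0.74  0.35  0.39  1.79 -0.16  1.03  1.56] toolz [-0.002 -0.001 -1.   ]
n 1760 angle 0.5752577 x at z60 0.08792685 zmax 0.1996220296173597
```

View pics/t.png

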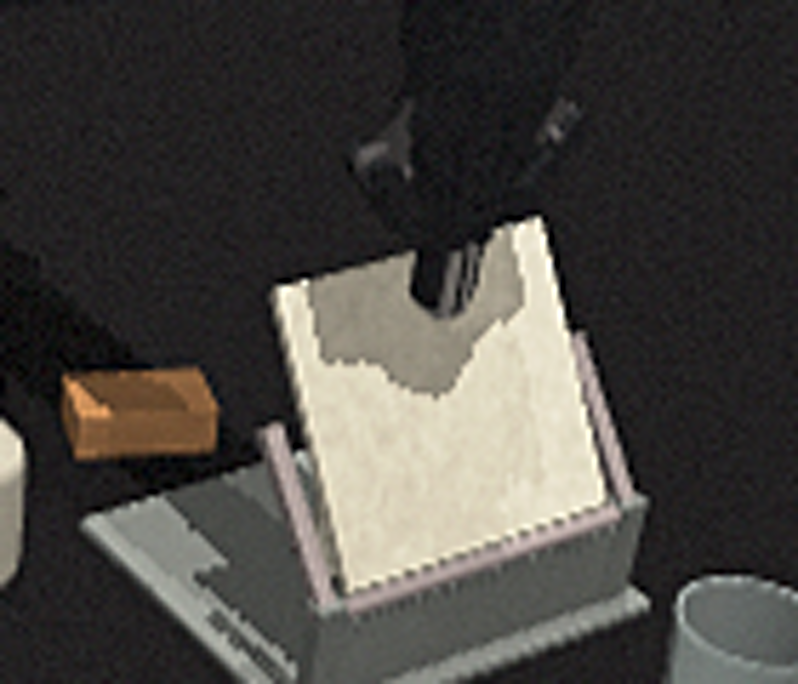

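Angle measured 0.575, as predicted; finishing to 0.70.

send_rows(gripper=[1,1,1,1,1,1], xyz=[[3,0,2],[6,0,4],[9,0,6],[12,0,8],[12.5,0,8],[12.5,0,8]], spin=[0,0,0,0,0,0])

```text
clock: 20.27
eef_pos: [0.5333, 0.1967, 0.1441]
tcp_rot: [-0.138, 0.99, -0.0, -0.001]
force: [-0.4, 1.1, 0.1]
gripper_width: 0.0002
```

```bash
python3 - <<'E'
from h import *
ts(15.3,0,144)
c=snap("scene");crop(c,280,120,420,240,5.7,"u.png");cover(c)
E
```

```text
at [0.5333 0.1967 0.1441] jawyaw 105.89 move [ 0.9 -0.7  0.2] spin -0.008 F [-0.4  1.1  0.1] w 0.0002 t 20.2667 q [-0.75  0.34  0.39  1.82 -0.15  1.01  1.56] toolz [-0.001 -0.    -1.   ]
n 1708 angle 0.6809809 x at z60 0.08836734 zmax 0.24874351424837587
```

View pics/u.png

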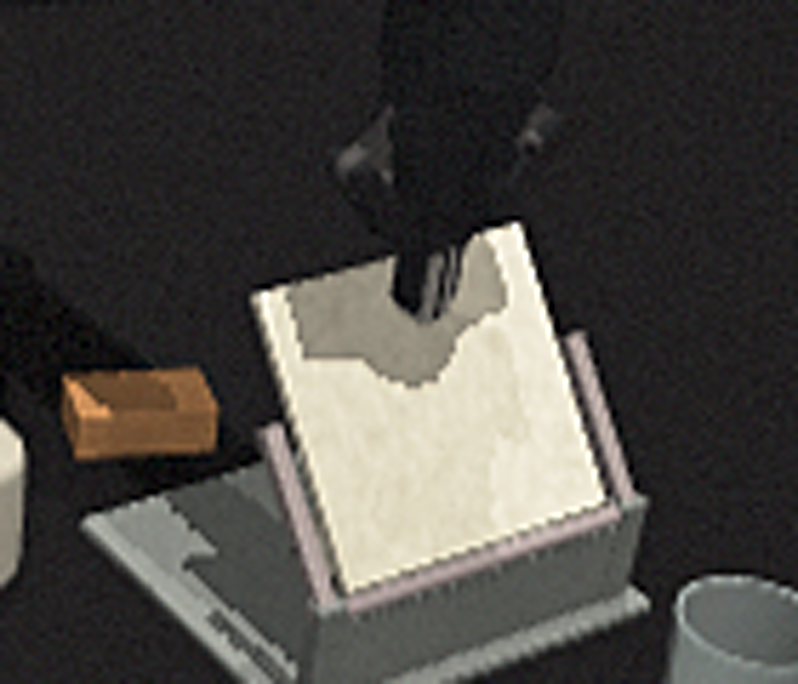

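send_rows(gripper=[1,1,1,1,1,1,1,1,1,1,1], xyz=[[1,0,0.7],[1.5,0,1],[1.5,0,1],[-1,0,-2],[-6,0,-8],[-12,0,-25],[-16,0,-50],[-16,0,-80],[-16,0,-110],[-16,0,-130],[-16,0,-130]], spin=[0,0,0,0,0,0,0,0,0,0,0])

```text
clock: 21.23
eef_pos: [0.5525, 0.202, 0.2803]
tcp_rot: [-0.138, 0.99, 0.002, 0.005]
force: [2.1, 0.9, 0.3]
gripper_width: 0.0003
```

```bash
python3 - <<'E'
from h import *
ts(0,0,300)
c=snap("scene");crop(c,280,120,420,240,5.7,"v.png");cover(c)
cv2.imwrite("pics/v2.png",cv2.resize(c["color"][:,:,::-1],(800,600)))
E
```

```text
at [0.5525 0.202  0.2803] jawyaw 105.87 move [ 35.9  -0.7 -20.1] spin -0.008 F [2.1 0.9 0.3] w 0.0003 t 21.2333 q [-0.76  0.26  0.42  1.62 -0.11  1.28  1.52] toolz [ 0.009  0.004 -1.   ]
n 1830 angle 0.6875385 x at z60 0.08847723 zmax 0.1788402818617872
```

View pics/v2.png

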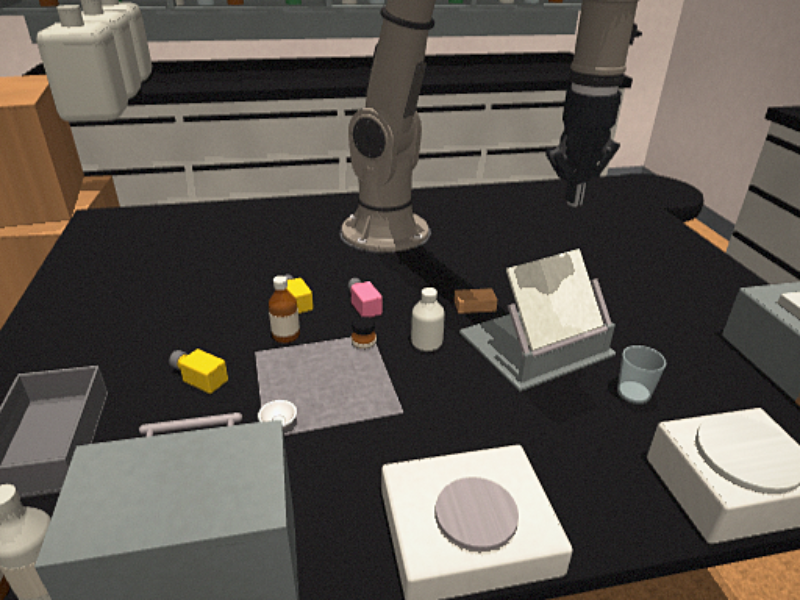

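send_rows(gripper=[1,1,1,1,1,1,1,1,1,1], xyz=[[0,20,0],[0,50,0],[0,80,0],[0,110,0],[0,140,0],[0,170,0],[0,195,0],[0,205,0],[0,205,0],[0,205,0]], spin=[0,0,0,0,0,0,0,0,0,0])

```text
clock: 22.12
eef_pos: [0.4935, 0.397, 0.2736]
tcp_rot: [-0.138, 0.99, -0.001, -0.0]
force: [-0.5, -0.6, 0.0]
gripper_width: -0.0001
```

```bash
python3 - <<'E'
from h import *
ts(0,0,300)
c=snap("top");crop(c,110,115,240,240,4.6,"w.png");P=pts(c);cover(c)
# bottle points under the cover, front part visible
a=(P[...,:2]-O)@S;b=(P[...,:2]-O)@Tt;z=P[...,2];C=c["color"].astype(int)
m=(abs(b)<.04)&(abs(a)<.06)&(z>.015)&(z<.125);print(m.sum())
for i in np.argwhere(m)[::6]: print(i,(a[tuple(i)]*1000).round(),(b[tuple(i)]*1000).round(),(z[tuple(i)]*1000).round(),C[tuple(i)])
c=snap("scene");cover(c)
E
```

```text
at [0.4935 0.397  0.2736] jawyaw 105.87 move [  32.7 -204.5  -25.9] spin -0.008 F [-0.5 -0.6  0. ] w -0.0001 t 22.1167 q [-0.99  0.35  0.32  1.5  -0.11  1.31  1.2 ] toolz [-0.001 -0.003 -1.   ]
n 1372 angle 0.6915043 x at z60 0.09012094 zmax 0.18122256413723659
337
[164 181] 60.0 -37.0 98.0 [228 226 198]
[166 176] 59.0 -22.0 92.0 [231 229 204]
[166 182] 52.0 -40.0 106.0 [232 230 205]
[167 176] 54.0 -23.0 104.0 [232 231 205]
[167 182] 49.0 -40.0 109.0 [232 231 206]
[168 172] 55.0 -12.0 103.0 [231 229 203]
[168 178] 50.0 -28.0 107.0 [232 230 205]
[169 165] 58.0 8.0 101.0 [231 229 203]
[169 171] 53.0 -9.0 106.0 [231 230 204]
[169 177] 47.0 -26.0 113.0 [231 229 203]
[170 160] 60.0 22.0 98.0 [230 229 202]
[170 166] 55.0 6.0 102.0 [231 229 203]
[170 172] 48.0 -12.0 111.0 [234 232 207]
[170 178] 43.0 -29.0 118.0 [232 230 204]
[171 158] 58.0 28.0 100.0 [232 230 204]
[171 164] 53.0 11.0 105.0 [232 230 204]
[171 170] 47.0 -6.0 112.0 [232 230 204]
[171 176] 42.0 -23.0 119.0 [232 230 204]
[171 182] 36.0 -39.0 125.0 [231 230 204]
[172 159] 54.0 25.0 104.0 [232 230 204]
[172 165] 48.0 8.0 113.0 [2
[... 821 characters left out ...]
-7.0 -22.0 26.0 [115 113  98]
[191 177] -9.0 -8.0 102.0 [102 100  93]
[191 183] -11.0 -18.0 71.0 [153 152 131]
[192 169] -3.0 21.0 70.0 [188 188 163]
[192 175] -10.0 -1.0 97.0 [115 114 104]
[192 181] -13.0 -12.0 75.0 [167 165 143]
[193 171] -7.0 16.0 72.0 [142 141 122]
[193 177] -13.0 -3.0 85.0 [150 148 128]
[193 183] -16.0 -14.0 61.0 [131 129 112]
[194 175] -14.0 5.0 78.0 [174 172 149]
[194 181] -18.0 -11.0 75.0 [185 184 158]
[195 176] -17.0 4.0 74.0 [165 164 140]
[195 182] -20.0 -10.0 62.0 [134 133 113]
[196 178] -21.0 -1.0 73.0 [169 167 143]
[196 184] -22.0 -10.0 31.0 [116 114  99]
[197 184] -24.0 -7.0 20.0 [112 109  95]
n 1837 angle 0.68928653 x at z60 0.08873203 zmax 0.17891704142138598
```

View pics/w.png

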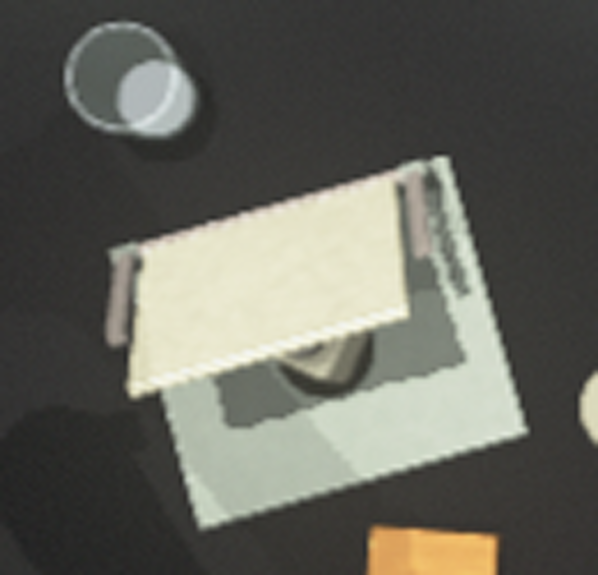

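```bash
python3 -c "
from bench import *
print(get_obs()['dq'].round(3)); print(close_job())"
```

```text
[ 0.006 -0.008  0.003 -0.004 -0.005 -0.002 -0.003]
the job is handed in; nothing more can be done
None
```

The bottle is standing upright, cap up, near the centre of the pad and let go. The cover is folded forward in line with the side arms. I handed the job in at about 22 s.

**How it was done:** The tool could only point straight down, so I gripped the bottle by its cap. I then let it pivot in a loose grip, with its foot on the mat, until it stood. I re-gripped it, carried it over the wash bottle and set it down with a peak force reading of about 8 N. The bottle was released while the cover was still at -0.24 rad. I then pushed the cover forward from behind with the closed fingers.

**Last checks:**
- **Cover:** the fitted angle was 0.689 rad from the scene camera and 0.692 from the top camera, against a target of 0.70.
- **Bottle:** its top was at about 108 mm and its shoulder at about 75 mm, so it is upright. It was placed within about 2 mm of the pad's centre. After the cover was folded it could only be seen partly, from above.
- **Other objects:** in the last full scene picture they stood where they were at the start. I judged this by eye and did not measure it.
- **Robot:** the arm was at rest and clear of everything.

**One disagreement:** the fingertips, measured by camera, stood about 18 mm behind the reported TCP instead of 19 mm ahead. I used the measured offset for all heights.

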